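Refit the coded modules into the equipment rack

TASK

Put the four colour-coded plug-in modules back into the open equipment rack, each into the bay with guide rails of its own colour, lowered in without dropping it until it is fully home with its front panel flat on the rails. Leave the black-handled spare module and the multimeter where they are.

Things in the scene. Friction and masses are not known exactly. Their poses are not given: they have to be found in the camera images.
- module_red_mid (a point): red-coded module standing upright: body 100 long (x) x 44 wide (y) x 105 high, 0.45 kg; on it a blue panel 128x50x3 with red stripes and a red D-handle. Point: its centre, 72 above its foot, 33 below the panel's underside, 72 below the handle's top. Handle: bar 76 (x) x 12 (y) x 16 high, its middle 64 above the point, open underneath, 20 clear of the panel. Half turn about z: same
- module_yellow_mid (a point): yellow-coded module standing upright: body 100 long (x) x 44 wide (y) x 105 high, 0.45 kg; on it a blue panel 128x50x3 with yellow stripes and a yellow D-handle. Point: its centre, 72 above its foot, 33 below the panel's underside, 72 below the handle's top. Handle: bar 76 (x) x 12 (y) x 16 high, its middle 64 above the point, open underneath, 20 clear of the panel. Half turn about z: same
- module_green_mid (a point): green-coded module standing upright: body 100 long (x) x 44 wide (y) x 105 high, 0.45 kg; on it a blue panel 128x50x3 with green stripes and a green D-handle. Point: its centre, 72 above its foot, 33 below the panel's underside, 72 below the handle's top. Handle: bar 76 (x) x 12 (y) x 16 high, its middle 64 above the point, open underneath, 20 clear of the panel. Half turn about z: same
- module_white_mid (a point): white-coded module standing upright: body 100 long (x) x 44 wide (y) x 105 high, 0.45 kg; on it a blue panel 128x50x3 with white stripes and a white D-handle. Point: its centre, 72 above its foot, 33 below the panel's underside, 72 below the handle's top. Handle: bar 76 (x) x 12 (y) x 16 high, its middle 64 above the point, open underneath, 20 clear of the panel. Half turn about z: same
- bay_red_seat (a point): bay with red guide rails and markers in the rack (fixed card cage on its back, open upward, 133x360 in plan). Point: middle of the mouth, level with the front rails' top, 120 above the table. x: along the bay and the module in it (either way round). Mouth 112 (x) x 54 (y), bays 71 apart; 5 play each way. Module home: panel ends flat on the rails, its centre 33 below the point
- bay_yellow_seat (a point): bay with yellow guide rails and markers in the rack (fixed card cage on its back, open upward, 133x360 in plan). Point: middle of the mouth, level with the front rails' top, 120 above the table. x: along the bay and the module in it (either way round). Mouth 112 (x) x 54 (y), bays 71 apart; 5 play each way. Module home: panel ends flat on the rails, its centre 33 below the point
- bay_green_seat (a point): bay with green guide rails and markers in the rack (fixed card cage on its back, open upward, 133x360 in plan). Point: middle of the mouth, level with the front rails' top, 120 above the table. x: along the bay and the module in it (either way round). Mouth 112 (x) x 54 (y), bays 71 apart; 5 play each way. Module home: panel ends flat on the rails, its centre 33 below the point
- bay_white_seat (a point): bay with white guide rails and markers in the rack (fixed card cage on its back, open upward, 133x360 in plan). Point: middle of the mouth, level with the front rails' top, 120 above the table. x: along the bay and the module in it (either way round). Mouth 112 (x) x 54 (y), bays 71 apart; 5 play each way. Module home: panel ends flat on the rails, its centre 33 below the point
- spare_mid (a point): the spare module, to be left alone: the same shape and size as the others, blue panel, black handle and no stripes, standing among them; this point is its centre, 72 above its foot, x along its length
- meter_mid (a point): a dark handheld multimeter lying on the table, 170 x 80 x 36, to be left alone; this point is its centre

How it is judged:
By the outcome, as a careful person would: the job done as asked, in the order asked, and still so for the second after the job is handed in, with the robot touching nothing.
It also fails if it takes over 115 s, if anything falls off the work surface, if the arm or the gripper's body presses on something with over 40 N, if the wrist force passes 120 N, or if a joint passes its speed limit or range.

ROBOT

A 7-joint arm with a two-finger parallel gripper is mounted at the origin on the work surface. World frame = base frame: x ahead of the robot, y to its left, z up, the work surface at z = 0. Lengths are in mm, angles in rad, forces in N, time in s.
With the tool pointing down it reaches from about 350 to 900 mm from the base axis. Payload 8.1 kg.
Tool frame: the origin (TCP) lies at the centre of the arm's flange, where the gripper is bolted on; the fingertips stand robot.tcp_to_tips ahead of it and the grasp point (between the pads) lies 159 mm ahead of it (robot.tcp_to_tips is the distance from the TCP to the fingertips, in mm); z points along the fingers, y is the line along which they close (so a half turn about z gives the same grasp; the last joint's range is limited). The gripper opens to 92 mm and grips with 3 to 60 N. Pads are 19 mm wide; open, the fingers measure 130 mm over their backs; the gripper's body (75 mm by 190 mm) begins 47 mm behind the grasp point.
Start: joints at [-1.233, 0.434, 0.025, 1.573, -0.012, 1.134, -0.075], TCP at [266.688, 565.253, 404.742] pointing down, gripper open.
Joint ranges: [-2.62, 2.62], [-0.44, 2.09], [-1.27, 1.32], [0.08, 2.57], [-1.32, 4.46], [0.12, 2], [-2.74, 2.74]. Speed limits (rad/s): [2.22, 2.22, 3.01, 3.01, 3.14, 3.14, 3.14].

INTERFACE

Orientations are given as a unit quaternion [w, x, y, z].
In Python, from plant import robot gives the robot as it stands. The module is installed in compiled form; this text tells all that it offers.
- The arm moves only by the tool apply_moves, never from a script. Its arguments are lists of equal length, an entry for each row: "delta_pos": the shift along the tool's x, y, z scaled (see below), a list of three; "rotation": the turn, a rotation vector about the tool's x, y, z scaled (see below), a list of three. In form: {"delta_pos": [[x, y, z], ...], "rotation": [[wx, wy, wz], ...]}. A call has 1 to 12 rows; each row is the pose to reach, as a shift and turn from the pose commanded when the call began, along the tool's axes at that moment; what a row does not reach only later rows make up. The controller multiplies each number of a shift by 0.1 m and each number of a turn by 90 degrees. A row lasts 1/12 s, in which the tool goes at most 41.7 mm and 7.16 degrees, less where a joint would pass 70% of its speed; a pose out of reach is approached as far as the arm can. A call with a number of a shift or a turn outside -1 to 1 is refused whole. A call with a gripper value outside its range is refused whole. "gripper" is the gripper command: -1 is shut, 1 is fully open, values between are in proportion, set as the call begins (left out, the last holds). The fingers move at their own pace and stop on an object; the grip force is fixed at half the most. Time passes only in rows, so rows that repeat a pose let the fingers close. It gives the time, the measured TCP pose, the force, the opening and the grip force at its end, in the units of the state.
- robot.get_state(): the state, without advancing time (a new reading comes with each control period).
- robot.read_camera(name): name is "scene" or "top" or "wrist"; returns a dict with "frame" (400x640x3 uint8, red, green, blue), "z_map" (400x640 float32, mm along the optical axis (not along the pixel's ray), 0 where there is no reading), "camera_matrix" (3x3 intrinsics, pixels), "extrinsics" (4x4, takes a point from camera to world coordinates). Camera axes: x right, y up, looking along -z (the intrinsics and any distortion apply to the point x, -y, -z); pixel columns grow to the right and rows downward; lengths in mm; the calibration is good to about 2 mm. The wrist camera is an equidistant fisheye: a pixel r from the principal point sees the ray r / f radians off the axis. A picture is of the moment at which its call begins.
- robot.finish_job(): hands the job in; it is judged then, once.
The state is a dict: "clock": time; "joints": joint angles; "qvel": joint speeds; "effort": joint torques, N m; "tcp_pos": TCP position; "tcp_rot": TCP orientation; "force": force on the tool from outside, world axes, zero at the start; "ft_torque": the same for the moment, N m; "finger_gap": opening from 0.0 (shut) to 1.0 (fully open); "gripper_force": force on a finger pad.
Only numpy, scipy, OpenCV 4.12 (cv2) and the standard library are available. Lean on these libraries where they do the work, as an engineer would, in place of code of your own. Each camera call takes 0.05 s, during which the arm holds its last target. There are 200 camera calls.

## Working session

There is one attempt and no reset: what is moved stays moved. The work goes in short steps, Python scripts to look and compute and a tool call to move; the robot and the scene stay as the last step left them, time stands still between calls to the robot, and variables do not carry over. Pictures are saved under pics/ and viewed, at most 14 in all, crops included, and the job is handed in when it is done.

Besides the shell and the picture viewer there is one more tool, called after ">>>" as name(argument=value, ...) on one line, values as JSON. apply_moves: Moves the arm, as the interface text tells. Shifts and turns lie within -1 to 1; 1 stands for 0.1 m of shift or 90 degrees of turn. Its arguments: {"type":"object","properties":{"delta_pos":{"type":"array","items":{"type":"array","items":{"type":"number"}}},"rotation":{"type":"array","items":{"type":"array","items":{"type":"number"}}},"gripper":{"type":"number"}},"required":["delta_pos","rotation"]}

```bash
mkdir -p pics; cat > h.py <<'E'
import numpy as np, cv2
from plant import robot
def cam(n):
    c=robot.read_camera(n); np.savez('%s.npz'%n,**c); return c
def pts(c):
    K=c['camera_matrix'];E=c['extrinsics'];z=c['z_map'].astype(float)
    v,u=np.mgrid[0:z.shape[0],0:z.shape[1]]
    P=np.stack([(u-K[0,2])/K[0,0]*z,-(v-K[1,2])/K[1,1]*z,-z,np.ones_like(z)],-1)
    return (P@E.T)[...,:3]
E
python3 - <<'E'
from h import *
s=robot.get_state();print(s); 
try: print(robot.tcp_to_tips)
except Exception as e: print(e)
for n in ('top','scene'):
    c=cam(n);print(n,c['camera_matrix'].tolist(),c['extrinsics'].round(3).tolist())
    cv2.imwrite(f'pics/{n}1.png',c['frame'][...,::-1])
E
```

```text
{'clock': 0.0, 'joints': array([-1.23261672,  0.43524012,  0.02492585,  1.57409939, -0.011604  ,
        1.13397774, -0.07512293]), 'qvel': array([ 4.19891286e-04,  7.00726269e-05, -1.63571604e-03,  4.26065286e-05,
       -1.10975805e-03, -6.07720536e-04, -1.39558530e-03]), 'effort': array([ 1.98145462e-04, -6.67833924e+01,  9.85514224e-01, -3.14460683e+01,
       -6.03449321e-02,  4.27435257e-02,  1.52960279e-04]), 'tcp_pos': array([266.56160236, 565.05223871, 403.9326588 ]), 'tcp_rot': array([-1.13408523e-04,  2.18635174e-01,  9.75806352e-01, -7.81789936e-04]), 'force': array([0.18108469, 0.0083552 , 0.08486944]), 'ft_torque': array([0.03485005, 0.02306274, 0.00488069]), 'gripper_force': 0.0, 'finger_gap': 0.9996212460150848}
178.0
top [[389.20730204899803, 0.0, 321.92420068593935], [0.0, 389.20730204899803, 200.72755892026456], [0.0, 0.0, 1.0]] [[-0.028, 0.98, -0.197, 314.719], [-1.0, -0.028, 0.001, 47.399], [-0.004, 0.197, 0.98, 1255.759], [0.0, 0.0, 0.0, 1.0]]
scene [[365.8497321529809, 0.0, 314.38097939071923], [0.0, 365.8497321529809, 204.39670554106283], [0.0, 0.0, 1.0]] [[0.323, -0.595, 0.736, 1276.502], [0.946, 0.202, -0.252, -219.16], [0.001, 0.778, 0.628, 716.786], [0.0, 0.0, 0.0, 1.0]]
```

View pics/top1.png

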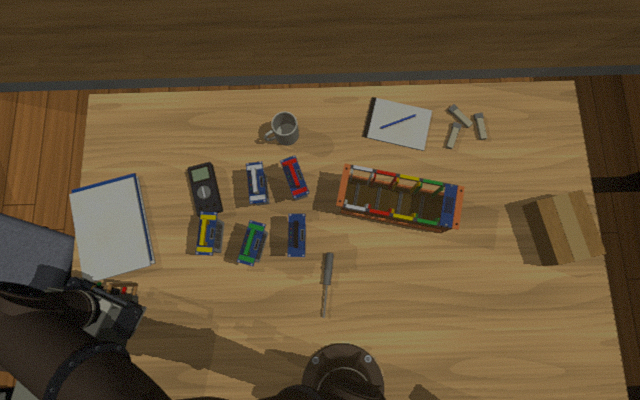

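View pics/scene1.png

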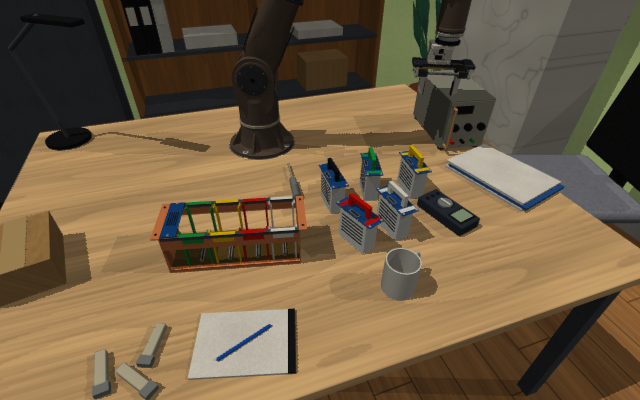

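The top view shows the modules: yellow (207,233), green (252,243), white (257,183), red (294,178), spare (297,235). The rack is centred around (400,197), with the bays ordered white, red, yellow, green from left to right. Next I measure the positions from both cameras.

```bash
cat > m.py <<'E'
from h import *
import sys
def masks(f):
    h=cv2.cvtColor(f,cv2.COLOR_RGB2HSV).astype(int);H,S,V=h[...,0],h[...,1],h[...,2]
    return dict(red=((H<5)|(H>174))&(S>170)&(V>70),yellow=(H>22)&(H<33)&(S>170)&(V>90),
      green=(H>45)&(H<85)&(S>120)&(V>50),white=(S<60)&(V>110))
if __name__=='__main__':
  for n in ('top','scene'):
    c=dict(np.load(n+'.npz'));P=pts(c);M=masks(c['frame'])
    for k,m in M.items():
        z=P[...,2]
        # module handles: z>128; rails 105..128
        for lab,lo,hi in (('handle',132,155),('rail',112,128)):
            mm=(m&(z>lo)&(z<hi)&(P[...,0]>300)&(P[...,0]<900)).astype(np.uint8)
            nl,L,st,ce=cv2.connectedComponentsWithStats(mm,connectivity=8)
            for i in range(1,nl):
                if st[i,4]<12: continue
                q=P[L==i];r=cv2.minAreaRect(q[:,:2].astype(np.float32))
                print(n,k,lab,st[i,4],ce[i].round(0),'c',np.round(r[0],1),'sz',np.round(r[1],0),'a',round(r[2],1),'z',np.median(q[:,2]).round(1))
E
python3 m.py
python3 - <<'E'
from h import *
c=np.load('top.npz');f=c['frame'][150:240,325:475];cv2.imwrite('pics/r.png',cv2.resize(f[...,::-1],None,fx=5,fy=5,interpolation=2))
E
```

```text
top red handle 85 [293. 173.] c [625.1 129.5] sz [76. 11.] a 19.8 z 145.7
top red rail 42 [385. 173.] c [ 622.7 -148.9] sz [55.  8.] a 77.3 z 122.0
top red rail 57 [379. 212.] c [ 505. -121.] sz [57. 11.] a 76.2 z 121.8
top yellow handle 122 [203. 231.] c [458.9 391.6] sz [12. 73.] a 84.8 z 145.0
top yellow rail 69 [409. 177.] c [ 608.9 -217.9] sz [56. 12.] a 75.5 z 121.9
top yellow rail 95 [403. 216.] c [ 494.8 -192. ] sz [70. 23.] a 75.9 z 121.5
top green handle 121 [249. 242.] c [426.4 259. ] sz [12. 74.] a 73.0 z 145.0
top green rail 67 [434. 183.] c [ 590.5 -290.8] sz [60. 19.] a 62.7 z 121.7
top green rail 84 [428. 221.] c [ 473.2 -262.8] sz [64. 19.] a 88.8 z 122.1
top white handle 104 [254. 179.] c [609.7 245.7] sz [75. 11.] a 6.4 z 145.3
top white rail 62 [362. 168.] c [641.  -79.4] sz [59. 11.] a 78.3 z 122.4
top white rail 70 [355. 207.] c [523.2 -48.2] sz [63. 19.] a 66.1 z 122.1
scene red handle 161 [360. 202.] c [626.8 125.2] sz [75. 14.] a 20.0 z 142.5
scene red rail 58 [254. 199.] c [ 507.  -125.1] sz [55. 12.] a 79.6 z 120.9
scene red rail 23 [350. 202.] c [598.9 112
[... 644 characters left out ...]
6.9
scene yellow rail 92 [222. 233.] c [ 604.2 -219.3] sz [67. 24.] a 78.3 z 120.8
scene green handle 76 [372. 155.] c [429.9 253.9] sz [12. 76.] a 74.1 z 143.6
scene green rail 20 [373. 166.] c [459.9 242.4] sz [15.  8.] a 24.1 z 119.4
scene green rail 72 [200. 203.] c [ 476.3 -259.2] sz [66. 22.] a 60.4 z 120.9
scene green rail 13 [186. 208.] c [ 478.8 -296.4] sz [ 5. 15.] a 87.2 z 116.4
scene green rail 94 [190. 235.] c [ 591.8 -293.1] sz [63. 20.] a 65.6 z 120.8
scene white handle 130 [398. 189.] c [610.9 241.4] sz [76. 13.] a 5.0 z 143.0
scene white rail 56 [281. 198.] c [523.  -54.7] sz [59. 12.] a 75.1 z 120.9
scene white rail 80 [283. 228.] c [635.9 -80.3] sz [66. 27.] a 77.7 z 120.6
```

View pics/r.png

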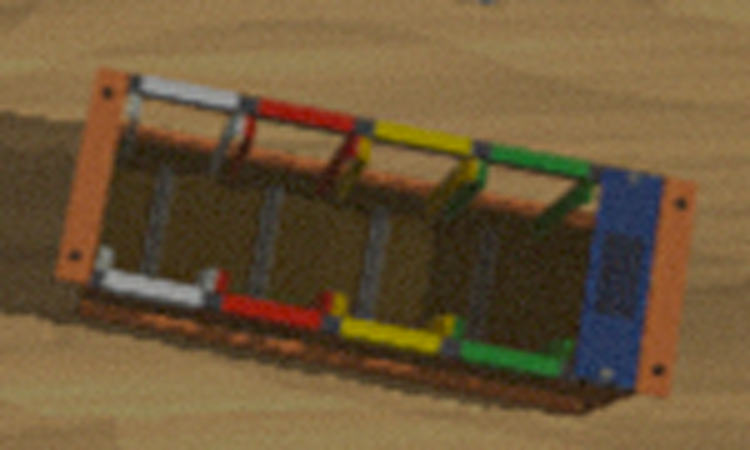

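```bash
cat > fit.py <<'E'
from m import *
def rays(c,u,v):
    K=c['camera_matrix'];E=c['extrinsics'];a=(u-K[0,2])/K[0,0];b=(v-K[1,2])/K[1,1]
    if c.get('fish'):
        r=np.hypot(a,b);s=np.where(r>1e-9,np.sin(r)/np.maximum(r,1e-9),1)
        d=np.stack([a*s,-b*s,-np.cos(r)],-1)
    else: d=np.stack([a,-b,-np.ones_like(a)],-1)
    return E[:3,3],d@E[:3,:3].T
def toplane(c,u,v,z):
    o,d=rays(c,np.asarray(u,float),np.asarray(v,float)); t=(z-o[2])/d[...,2]
    return (o+d*t[...,None])[...,:2]
def axis(q):
    ctr=q.mean(0);_,_,w=np.linalg.svd(q-ctr,full_matrices=False);d=w[0]
    p=(q-ctr)@w.T; mid=(p.max(0)+p.min(0))/2
    return ctr+mid@w, np.degrees(np.arctan2(d[1],d[0])),np.ptp(p,axis=0)
COL=['white','red','yellow','green']
def bays(R):
    """R: colour->(near,far) rail centres. Fit rigid model"""
    ce=np.array([(R[k][0]+R[k][1])/2 for k in COL]);i=np.arange(4)-1.5
    d=(ce*i[:,None]).sum(0)/5; v=np.mean([R[k][1]-R[k][0] for k in COL],0)
    a1=np.degrees(np.arctan2(d[1],d[0]))+90; a2=np.degrees(np.arctan2(v[1],v[0]))
    a=np.radians(a1);dd=np.array([np.sin(a),-np.cos(a)])
    print('pitch',np.hypot(*d).round(1),'ang',a1.round(2),a2.round(2),'span',np.hypot(*v).round(1))
    out={k:ce.mean(0)+i[j]*71*dd for j,k in enumerate(COL)}
    for j,k in enumerate(COL): print(k,out[k].round(1),'raw',ce[j].round(1))
    return out,a1
E
cat > t.py <<'E'
from fit import *
for n in ('top','scene'):
    c=dict(np.load(n+'.npz'));P=pts(c);M=masks(c['frame']);Z=P[...,2];R={}
    for k in COL:
        m=M[k]&(Z>138)&(Z<150)&(P[...,0]>300)&(P[...,0]<900)
        v,u=np.nonzero(m);q=toplane(c,u,v,144.);print(n,k,'handle',[np.round(x,1) for x in axis(q)])
        m=(M[k]&(Z>117)&(Z<126)&(P[...,1]<0)&(P[...,0]>400)&(P[...,0]<700)).astype(np.uint8)
        nl,L,st,_=cv2.connectedComponentsWithStats(m)
        b=sorted(range(1,nl),key=lambda i:-st[i,4])[:2];r=[]
        for i in b:
            v,u=np.nonzero(L==i);q=toplane(c,u,v,120.)
            r.append(np.array(cv2.minAreaRect(q.astype(np.float32))[0]) if 0 else np.median(q,0))
        R[k]=sorted(r,key=lambda x:x[0])
    bays(R)
E
python3 t.py
```

```text
top white handle [array([610. , 245.8]), np.float64(-173.5), array([74.8, 11.4])]
top red handle [array([624.3, 129.5]), np.float64(-160.9), array([76.4, 11.4])]
top yellow handle [array([458.7, 391.1]), np.float64(175.1), array([72.7, 13. ])]
top green handle [array([426.5, 258.5]), np.float64(163.0), array([74.1, 12.9])]
pitch 72.6 ang -12.88 -12.51 span 121.5
white [580.6 -66.1] raw [581.4 -64.9]
red [ 564.7 -135.3] raw [ 564. -133.]
yellow [ 548.9 -204.5] raw [ 549.5 -205.1]
green [ 533.1 -273.7] raw [ 532.3 -276.7]
scene white handle [array([612.1, 240. ]), np.float64(5.5), array([75.6, 16.5])]
scene red handle [array([629.2, 123.3]), np.float64(17.5), array([77. , 16.3])]
scene yellow handle [array([466.5, 384.5]), np.float64(-7.1), array([78.5, 16.1])]
scene green handle [array([431.3, 252.7]), np.float64(-17.1), array([81.1, 13.9])]
pitch 71.3 ang -13.07 -13.1 span 122.3
white [581.1 -69.5] raw [581.  -69.6]
red [ 565.  -138.7] raw [ 565.4 -137.6]
yellow [ 549.  -207.8] raw [ 548.7 -208.2]
green [ 532.9 -277. ] raw [ 532.9 -277.6]
```

```bash
cat > plan.py <<'E'
from h import *
from scipy.spatial.transform import Rotation as Ro
def cmd0():
    s=robot.get_state();return np.array(s['tcp_pos']),Ro.from_quat(np.roll(s['tcp_rot'],-1))
def down(yaw): # tool x along yaw(deg), z down
    c,s=np.cos(np.radians(yaw)),np.sin(np.radians(yaw));return Ro.from_matrix(np.array([[c,s,0],[s,-c,0],[0,0,-1]]))
def plan(way,start=None):
    """way: list of (x,y,z,yaw). prints deltas of consecutive calls; start (pos,rot)"""
    p,R=start or cmd0()
    for w in way:
        t=np.array(w[:3],float);T=down(w[3])
        if abs((R.inv()*T).as_rotvec()[2])>np.pi/2: T=down(w[3]+180)
        while 1:
            d=R.inv().apply(t-p)/100; n=max(1,int(np.ceil(abs(d).max()-.005)))
            d=np.round(d/n,3);r=np.round((R.inv()*T).as_rotvec()/(np.pi/2),3)
            print('d',d.tolist(),'r',r.tolist(),'len',round(100*np.linalg.norm(d)))
            p=p+R.apply(d*100);R=R*Ro.from_rotvec(r*np.pi/2)
            if n==1: break
    print('end',p.round(1)); return p,R
E
python3 -c "
from plan import *
plan([(540,260,475,-13),(557,-60,475,-13)])"
```

```text
d [-0.944, -0.398, -0.177] r [-0.001, -0.0, -0.136] len 104
d [-0.838, -0.589, -0.177] r [0.0, -0.0, -0.0] len 104
d [-0.837, -0.589, -0.178] r [0.0, -0.0, -0.0] len 104
d [-0.838, -0.589, -0.177] r [0.0, -0.0, -0.0] len 104
d [-0.222, -0.77, -0.0] r [0.0, -0.0, -0.0] len 80
d [-0.221, -0.77, -0.0] r [0.0, -0.0, -0.0] len 80
d [-0.222, -0.77, -0.0] r [0.0, -0.0, -0.0] len 80
d [-0.221, -0.77, -0.001] r [0.0, -0.0, -0.0] len 80
end [557. -60. 475.]
```

>>> apply_moves(delta_pos=[[-0.3, -0.13, -0.06], [-0.6, -0.26, -0.12], [-0.944, -0.398, -0.177], [-0.944, -0.398, -0.177]], rotation=[[0, 0, -0.05], [0, 0, -0.1], [0, 0, -0.136], [0, 0, -0.136]])

```text
clock: 0.43
tcp_pos: [341.6, 483.2, 423.4]
tcp_rot: [0.002, 0.116, 0.993, -0.001]
force: [1.4, 0.1, -0.4]
finger_gap: 0.998
gripper_force: 0.0
```

>>> apply_moves(delta_pos=[[-0.28, -0.2, -0.06], [-0.56, -0.39, -0.12], [-0.838, -0.589, -0.177]], rotation=[[0, 0, 0], [0, 0, 0], [0, 0, 0]])

```text
clock: 0.68
tcp_pos: [403.9, 411.9, 440.0]
tcp_rot: [-0.0, 0.113, 0.994, -0.0]
force: [0.3, -0.0, 0.4]
finger_gap: 1.001
gripper_force: 0.0
```

>>> apply_moves(delta_pos=[[-0.28, -0.2, -0.06], [-0.56, -0.39, -0.12], [-0.838, -0.589, -0.177]], rotation=[[0, 0, 0], [0, 0, 0], [0, 0, 0]])

```text
clock: 0.93
tcp_pos: [472.6, 335.1, 457.9]
tcp_rot: [-0.0, 0.114, 0.994, -0.0]
force: [-0.1, -0.3, 0.0]
finger_gap: 1.0
gripper_force: 0.0
```

>>> apply_moves(delta_pos=[[-0.28, -0.2, -0.06], [-0.56, -0.39, -0.12], [-0.838, -0.589, -0.177], [-0.838, -0.589, -0.177], [-0.838, -0.589, -0.177], [-0.838, -0.589, -0.177]], rotation=[[0, 0, 0], [0, 0, 0], [0, 0, 0], [0, 0, 0], [0, 0, 0], [0, 0, 0]])

```text
clock: 1.43
tcp_pos: [539.9, 260.6, 475.0]
tcp_rot: [-0.001, 0.114, 0.994, 0.0]
force: [-0.2, 1.3, -0.0]
finger_gap: 1.001
gripper_force: 0.0
```

```bash
python3 - <<'E'
from h import *
s=robot.get_state();print(s['clock'],s['tcp_pos'],s['tcp_rot'],s['joints'].round(2))
c=cam('wrist');print(c['camera_matrix'].tolist(),c['extrinsics'].round(3).tolist())
cv2.imwrite('pics/w1.png',c['frame'][...,::-1])
E
```

```text
1.4333 [539.85354166 260.60326558 475.04387147] [-5.38923998e-04  1.13517585e-01  9.93535841e-01  1.67785402e-05] [-0.63  0.34  0.12  1.54 -0.04  1.26  0.85]
[[309.70691628693146, 0.0, 321.4782290420866], [0.0, 309.70691628693146, 197.97531873509345], [0.0, 0.0, 1.0]] [[0.225, -0.929, -0.292, 460.164], [0.974, 0.215, 0.067, 279.883], [0.001, -0.3, 0.954, 455.738], [0.0, 0.0, 0.0, 1.0]]
```

View pics/w1.png

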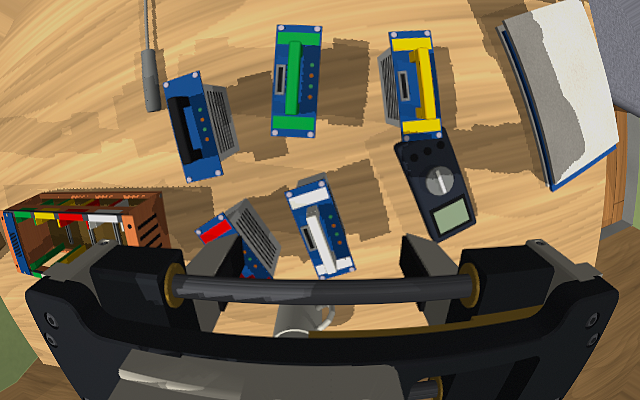

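The wrist view shows the green (298,80), yellow (422,82) and white (325,230) handles clearly. Red is partly hidden near (225,240), and the yellow module's end sits right beside the multimeter (437,185).

```bash
cat > w.py <<'E'
from fit import *
def load():
    c=dict(np.load('wrist.npz'));c['fish']=1;return c
def wpts(c):
    v,u=np.mgrid[0:400,0:640].astype(float);o,d=rays(c,u,v);K=c['camera_matrix']
    r=np.hypot((u-K[0,2]),(v-K[1,2]))/K[0,0]
    return o+d*(c['z_map']/np.cos(r))[...,None]
def handles(c):
    P=wpts(c);M=masks(c['frame']);Z=P[...,2]
    for k in COL:
        m=M[k]&(Z>140)&(Z<149)&(P[...,1]>0)&(P[...,0]>300)&(P[...,0]<900)
        v,u=np.nonzero(m)
        if len(v)<30: continue
        q=toplane(c,u,v,144.);print(k,len(v),'z',np.median(Z[m]).round(1),'rect',[np.round(x,1) for x in cv2.minAreaRect(q.astype(np.float32))],[np.round(x,1) for x in axis(q)])
def rack(c):
    P=wpts(c);M=masks(c['frame']);Z=P[...,2];R={}
    for k in COL:
        m=(M[k]&(Z>117)&(Z<123)&(P[...,1]<0)&(P[...,0]>400)&(P[...,0]<720)).astype(np.uint8)
        nl,L,st,_=cv2.connectedComponentsWithStats(m);r=[]
        for i in sorted(range(1,nl),key=lambda i:-st[i,4])[:2]:
            v,u=np.nonzero(L==i);q=toplane(c,u,v,120.);b=cv2.minAreaRect(q.astype(np.float32));r.append(np.median(q,0));print(k,st[i,4],np.round(b[0],1),np.round(b[1],1),round(b[2],1))
        R[k]=sorted(r,key=lambda x:x[0])
    return bays(R)
E
python3 -c "
from w import *
from plan import *
handles(load())
plan([(605,-170,475,-13)])"
```

```text
white 648 z 144.5 rect [array([553.2, 201.4]), array([212. ,  47.9]), np.float64(37.9)] [array([565.3, 188.1]), np.float64(8.6), array([181.6, 115.3])]
yellow 818 z 144.4 rect [array([459.7, 390. ]), array([13.6, 76.3]), np.float64(85.2)] [array([459.7, 390. ]), np.float64(-4.8), array([76.3, 13.6])]
green 873 z 144.4 rect [array([427.4, 258.4]), array([12.2, 75. ]), np.float64(73.1)] [array([427.4, 258.4]), np.float64(-16.9), array([75. , 12.3])]
d [-0.321, -0.811, -0.0] r [-0.0, -0.001, 0.001] len 87
d [-0.322, -0.811, 0.0] r [-0.0, 0.0, -0.0] len 87
d [-0.322, -0.811, 0.0] r [-0.0, 0.0, -0.0] len 87
d [-0.323, -0.811, 0.0] r [-0.0, 0.0, -0.0] len 87
d [-0.322, -0.81, 0.0] r [-0.0, 0.0, -0.0] len 87
end [ 605. -170.  475.]
```

Agrees with the top view to 1 mm. On to the rack.

>>> apply_moves(delta_pos=[[-0.11, -0.27, 0], [-0.215, -0.54, 0], [-0.322, -0.811, 0]], rotation=[[0, 0, 0], [0, 0, 0], [0, 0, 0]])

```text
clock: 1.73
tcp_pos: [552.4, 175.0, 475.1]
tcp_rot: [-0.0, 0.111, 0.994, 0.0]
force: [0.7, -1.5, -0.0]
finger_gap: 1.0
gripper_force: 0.0
```

>>> apply_moves(delta_pos=[[-0.11, -0.27, 0], [-0.215, -0.54, 0], [-0.322, -0.811, 0]], rotation=[[0, 0, 0], [0, 0, 0], [0, 0, 0]])

```text
clock: 1.98
tcp_pos: [565.8, 88.1, 475.3]
tcp_rot: [-0.0, 0.112, 0.994, 0.0]
force: [0.7, 0.4, -0.9]
finger_gap: 1.001
gripper_force: 0.0
```

>>> apply_moves(delta_pos=[[-0.11, -0.27, 0], [-0.215, -0.54, 0], [-0.322, -0.811, 0]], rotation=[[0, 0, 0], [0, 0, 0], [0, 0, 0]])

```text
clock: 2.23
tcp_pos: [579.2, 1.9, 475.3]
tcp_rot: [-0.0, 0.112, 0.994, 0.0]
force: [0.8, 0.1, -0.5]
finger_gap: 0.999
gripper_force: 0.0
```

>>> apply_moves(delta_pos=[[-0.11, -0.27, 0], [-0.215, -0.54, 0], [-0.322, -0.811, 0]], rotation=[[0, 0, 0], [0, 0, 0], [0, 0, 0]])

```text
clock: 2.48
tcp_pos: [592.6, -84.3, 475.3]
tcp_rot: [-0.0, 0.112, 0.994, 0.0]
force: [0.8, 0.4, -0.5]
finger_gap: 0.999
gripper_force: 0.0
```

>>> apply_moves(delta_pos=[[-0.11, -0.27, 0], [-0.215, -0.54, 0], [-0.322, -0.811, 0], [-0.322, -0.811, 0], [-0.322, -0.811, 0], [-0.322, -0.811, 0]], rotation=[[0, 0, 0], [0, 0, 0], [0, 0, 0], [0, 0, 0], [0, 0, 0], [0, 0, 0]])

```text
clock: 2.98
tcp_pos: [606.0, -169.3, 475.1]
tcp_rot: [-0.0, 0.112, 0.994, 0.001]
force: [-0.1, 0.4, 0.1]
finger_gap: 1.0
gripper_force: 0.0
```

```bash
python3 - <<'E'
from w import *
from plan import *
s=robot.get_state();print(s['clock'],s['tcp_pos'])
c=cam('wrist');cv2.imwrite('pics/w2.png',c['frame'][...,::-1])
rack(load());print('top');c=cam('top')
E
python3 t.py | grep -v scene | head -12
```

```text
2.9833 [ 605.99420898 -169.25890728  475.08263469]
white 518 [523.9 -48.6] [66.2 22.2] 62.9
white 390 [640.9 -79.9] [59.5  9.5] 77.2
red 524 [ 505.8 -121.1] [57.9 10.7] 76.6
red 407 [ 625.  -149.1] [57.   9.5] 76.8
yellow 507 [ 489.4 -190.6] [57.6 10.4] 76.7
yellow 452 [ 609.  -219.3] [57.7  9.5] 76.9
green 436 [ 473.5 -260.4] [58.7 10.2] 77.0
green 415 [ 592.9 -288.2] [58.3  9.9] 76.6
pitch 70.9 ang -13.11 -13.54 span 122.5
white [581.5 -66.1] raw [581.7 -66.1]
red [ 565.4 -135.2] raw [ 565.1 -135.6]
yellow [ 549.3 -204.4] raw [ 549.3 -204.2]
green [ 533.2 -273.5] raw [ 533.4 -273.4]
top
top white handle [array([610.4, 246.1]), np.float64(-174.0), array([73.9, 10.6])]
top red handle [array([624.4, 129.1]), np.float64(-161.3), array([76.5,  9.7])]
top yellow handle [array([458.7, 390.9]), np.float64(174.6), array([72.8, 13.3])]
top green handle [array([426.7, 258.1]), np.float64(163.4), array([73.4, 12.1])]Traceback (most recent call last):
  File "t.py", line 14, in <module>
    bays(R)
    ~~~~^^^
  File "fit.py", line 19, in bays
    ce=np.array([(R[k][0]+R[k][1])/2 for k in COL]);i=np.arange(4)-1.5
                  ~~~~^^^
IndexError: list index out of range
```

View pics/w2.png

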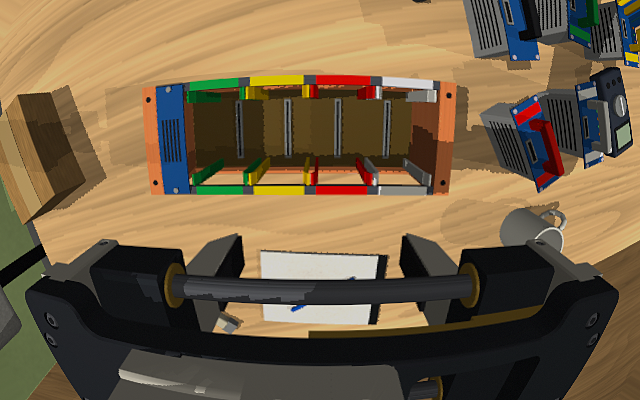

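The rack is clear in view, with mouth centres on row ~137: green (218), yellow (277), red (340), white (405). The wrist and top views agree to within 1 mm. Red is next.

```bash
python3 -c "
from w import *
from plan import *
handles(load())
plan([(624.5,129.2,460,19.2),(624.5,129.2,297,19.2)])"
```

```text
white 185 z 145.0 rect [array([610.2, 245.9]), array([73.7,  9.7]), np.float64(5.8)] [array([610.2, 245.9]), np.float64(6.1), array([73.7,  9.7])]
red 342 z 144.8 rect [array([624. , 127.7]), array([75.1, 13.4]), np.float64(21.7)] [array([624.7, 126.5]), np.float64(19.1), array([74.9, 14.1])]
green 112 z 144.9 rect [array([445. , 252.6]), array([11. , 38.3]), np.float64(73.7)] [array([445. , 252.6]), np.float64(-16.9), array([38.3, 11.1])]
d [0.161, 0.982, 0.052] r [0.001, -0.0, -0.356] len 100
d [-0.385, 0.918, 0.051] r [-0.0, -0.0, -0.0] len 100
d [-0.385, 0.918, 0.051] r [-0.0, -0.0, -0.0] len 100
d [-0.0, 0.0, 0.815] r [-0.0, -0.0, -0.0] len 82
d [-0.001, 0.001, 0.815] r [-0.0, -0.0, -0.0] len 82
end [624.5 129.2 297. ]
```

>>> apply_moves(delta_pos=[[0.03, 0.2, 0.01], [0.06, 0.4, 0.02], [0.1, 0.6, 0.03], [0.13, 0.8, 0.04], [0.161, 0.982, 0.052], [0.161, 0.982, 0.052]], rotation=[[0, 0, -0.07], [0, 0, -0.14], [0, 0, -0.21], [0, 0, -0.28], [0, 0, -0.356], [0, 0, -0.356]], gripper=0.1)

```text
clock: 3.58
tcp_pos: [612.4, -65.4, 470.2]
tcp_rot: [0.0, -0.173, 0.985, 0.002]
force: [0.5, 0.7, 0.4]
finger_gap: 0.614
gripper_force: 0.0
```

>>> apply_moves(delta_pos=[[-0.13, 0.3, 0.02], [-0.26, 0.61, 0.035], [-0.385, 0.918, 0.051]], rotation=[[0, 0, 0], [0, 0, 0], [0, 0, 0]])

```text
clock: 3.83
tcp_pos: [618.3, 29.1, 465.4]
tcp_rot: [0.0, -0.164, 0.986, 0.0]
force: [0.6, 0.7, -0.8]
finger_gap: 0.552
gripper_force: 0.0
```

>>> apply_moves(delta_pos=[[-0.13, 0.3, 0.02], [-0.26, 0.61, 0.035], [-0.385, 0.918, 0.051], [-0.385, 0.918, 0.051], [-0.385, 0.918, 0.051]], rotation=[[0, 0, 0], [0, 0, 0], [0, 0, 0], [0, 0, 0], [0, 0, 0]])

```text
clock: 4.25
tcp_pos: [624.4, 130.4, 459.8]
tcp_rot: [-0.0, -0.167, 0.986, 0.001]
force: [-0.2, -1.0, 0.6]
finger_gap: 0.547
gripper_force: 0.0
```

>>> apply_moves(delta_pos=[[0, 0, 0.3], [0, 0, 0.6], [0, 0, 0.815], [0, 0, 0.815], [0, 0, 0.815]], rotation=[[0, 0, 0], [0, 0, 0], [0, 0, 0], [0, 0, 0], [0, 0, 0]])

```text
clock: 4.67
tcp_pos: [624.9, 125.8, 378.4]
tcp_rot: [-0.001, -0.164, 0.986, -0.0]
force: [0.3, 0.5, 1.2]
finger_gap: 0.55
gripper_force: 0.0
```

```bash
python3 -c "
from w import *
c=cam('wrist');cv2.imwrite('pics/w3.png',c['frame'][...,::-1])
handles(load())
from plan import *
print(cmd0()[0]);plan([(624.5,129,297,19.2)])"
```

```text
white 580 z 144.6 rect [array([594.3, 241.8]), array([43.7, 14.2]), np.float64(6.2)] [array([593.9, 242.5]), np.float64(9.7), array([43.8, 14.6])]
red 1471 z 144.5 rect [array([624.6, 128.3]), array([75.1, 11.8]), np.float64(19.0)] [array([624.5, 128.4]), np.float64(18.9), array([75.1, 11.8])]
yellow 397 z 144.7 rect [array([459.9, 391. ]), array([11.3, 74.8]), np.float64(85.0)] [array([459.9, 391. ]), np.float64(-4.9), array([74.8, 11.3])]
green 952 z 144.4 rect [array([428.5, 256. ]), array([14.1, 77.9]), np.float64(73.3)] [array([428.6, 256.1]), np.float64(-17.0), array([77.9, 14.2])]
[625.43892094 126.08363009 379.79436054]
d [0.0, 0.031, 0.828] r [-0.0, 0.0, -0.003] len 83
end [624.5 129.  297. ]
```

View pics/w3.png

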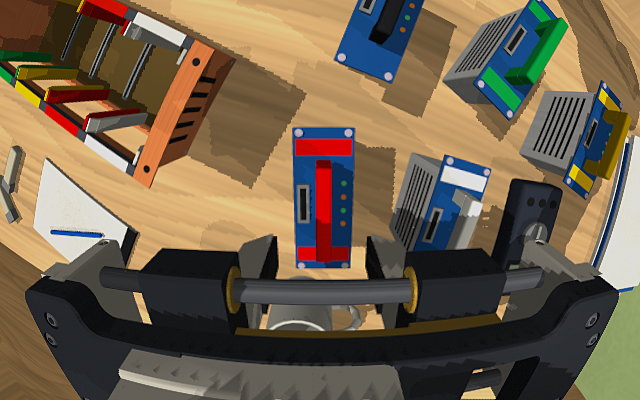

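Red lies between the fingers at (323,210). I descend, close the gripper and make a small lift.

>>> apply_moves(delta_pos=[[0, 0.02, 0.3], [0, 0.025, 0.6], [0, 0.025, 0.828], [0, 0.025, 0.828], [0, 0.025, 0.828], [0, 0.025, 0.828]], rotation=[[0, 0, 0], [0, 0, 0], [0, 0, 0], [0, 0, 0], [0, 0, 0], [0, 0, 0]])

```text
clock: 5.22
tcp_pos: [625.4, 129.1, 298.5]
tcp_rot: [0.002, -0.165, 0.986, 0.0]
force: [0.6, -0.5, -0.2]
finger_gap: 0.553
gripper_force: 0.0
```

>>> apply_moves(delta_pos=[[0, 0, 0], [0, 0, 0], [0, 0, 0], [0, 0, 0], [0, 0, 0], [0, 0, 0], [0, 0, 0], [0, 0, 0]], rotation=[[0, 0, 0], [0, 0, 0], [0, 0, 0], [0, 0, 0], [0, 0, 0], [0, 0, 0], [0, 0, 0], [0, 0, 0]], gripper=-1)

```text
clock: 5.88
tcp_pos: [624.5, 128.7, 295.9]
tcp_rot: [0.0, -0.165, 0.986, -0.0]
force: [0.3, -1.3, 0.3]
finger_gap: 0.129
gripper_force: 30.0
```

```bash
python3 -c "
from plan import *
p,R=cmd0();print(p,R.as_matrix()[:,0].round(4));s=robot.get_state();print(s['finger_gap'],s['gripper_force'],s['force'])
plan([(*p[:2],480,19),(565.3,-135.3,480,-13.3)])"
```

```text
[624.48128931 128.72879245 295.92118232] [-9.455e-01 -3.255e-01 -2.000e-04]
0.12906438351132107 29.998649060726166 [ 0.32529027 -1.30237031  0.27130102]
d [-0.0, -0.001, -0.92] r [-0.0, 0.0, -0.0] len 92
d [-0.0, -0.0, -0.921] r [-0.0, 0.0, -0.0] len 92
d [0.473, -0.768, 0.0] r [-0.0, 0.0, 0.359] len 90
d [-0.011, -0.902, 0.001] r [-0.0, 0.0, -0.0] len 90
d [-0.011, -0.902, 0.0] r [-0.0, 0.0, -0.0] len 90
end [ 565.3 -135.3  480. ]
```

>>> apply_moves(delta_pos=[[0, 0, -0.1], [0, 0, -0.3], [0, 0, -0.5], [0, 0, -0.7], [0, 0, -0.92]], rotation=[[0, 0, 0], [0, 0, 0], [0, 0, 0], [0, 0, 0], [0, 0, 0]])

```text
clock: 6.3
tcp_pos: [623.7, 129.3, 388.3]
tcp_rot: [-0.001, -0.165, 0.986, 0.0]
force: [1.6, -0.4, -5.5]
finger_gap: 0.126
gripper_force: 30.0
```

>>> apply_moves(delta_pos=[[0, 0, -0.23], [0, 0, -0.46], [0, 0, -0.69], [0, 0, -0.85], [0, 0, -0.92], [0, 0, -0.92]], rotation=[[0, 0, 0], [0, 0, 0], [0, 0, 0], [0, 0, 0], [0, 0, 0], [0, 0, 0]])

```text
clock: 6.8
tcp_pos: [624.3, 129.3, 481.5]
tcp_rot: [0.001, -0.165, 0.986, 0.0]
force: [-0.1, -0.4, -3.7]
finger_gap: 0.128
gripper_force: 30.0
```

>>> apply_moves(delta_pos=[[0.03, -0.05, 0], [0.1, -0.15, 0], [0.18, -0.3, 0], [0.28, -0.46, 0], [0.38, -0.62, 0], [0.473, -0.768, 0]], rotation=[[0, 0, 0.03], [0, 0, 0.09], [0, 0, 0.16], [0, 0, 0.23], [0, 0, 0.3], [0, 0, 0.359]])

```text
clock: 7.3
tcp_pos: [603.9, 40.2, 477.9]
tcp_rot: [-0.002, 0.119, 0.993, -0.0]
force: [0.6, -0.4, -5.0]
finger_gap: 0.128
gripper_force: 30.0
```

>>> apply_moves(delta_pos=[[0, -0.18, 0], [-0.01, -0.36, 0], [-0.01, -0.54, 0], [-0.011, -0.72, 0], [-0.011, -0.902, 0]], rotation=[[0, 0, 0], [0, 0, 0], [0, 0, 0], [0, 0, 0], [0, 0, 0]])

```text
clock: 7.72
tcp_pos: [584.2, -47.5, 478.0]
tcp_rot: [-0.002, 0.116, 0.993, -0.0]
force: [0.2, -0.3, -4.5]
finger_gap: 0.132
gripper_force: 30.0
```

>>> apply_moves(delta_pos=[[0, -0.18, 0], [-0.01, -0.36, 0], [-0.01, -0.54, 0], [-0.011, -0.72, 0], [-0.011, -0.85, 0], [-0.011, -0.902, 0], [-0.011, -0.902, 0], [-0.011, -0.902, 0], [-0.011, -0.902, 0]], rotation=[[0, 0, 0], [0, 0, 0], [0, 0, 0], [0, 0, 0], [0, 0, 0], [0, 0, 0], [0, 0, 0], [0, 0, 0], [0, 0, 0]])

```text
clock: 8.47
tcp_pos: [565.6, -133.4, 479.5]
tcp_rot: [-0.0, 0.115, 0.993, 0.0]
force: [1.0, 0.6, -4.8]
finger_gap: 0.133
gripper_force: 30.0
```

```bash
python3 -c "
from w import *
c=cam('wrist');cv2.imwrite('pics/w4.png',c['frame'][...,::-1])
from plan import *
p,R=cmd0();print(p,R.as_matrix()[:,0].round(4));s=robot.get_state();print(s['finger_gap'],s['gripper_force'],s['force'])
plan([(565.3,-135.3,442,-13.3),(565.3,-135.3,308,-13.3)])"
```

```text
[ 565.67060958 -133.43488939  479.5844557 ] [-9.737e-01  2.279e-01  4.000e-04]
0.1241342082688225 29.997698664665222 [-0.06663748 -0.85978386 -5.33195609]
d [-0.001, -0.019, 0.376] r [0.0, -0.0, 0.001] len 38
d [-0.0, -0.001, 0.67] r [0.0, -0.0, 0.0] len 67
d [-0.0, -0.0, 0.67] r [0.0, -0.0, 0.0] len 67
end [ 565.3 -135.3  308. ]
```

View pics/w4.png

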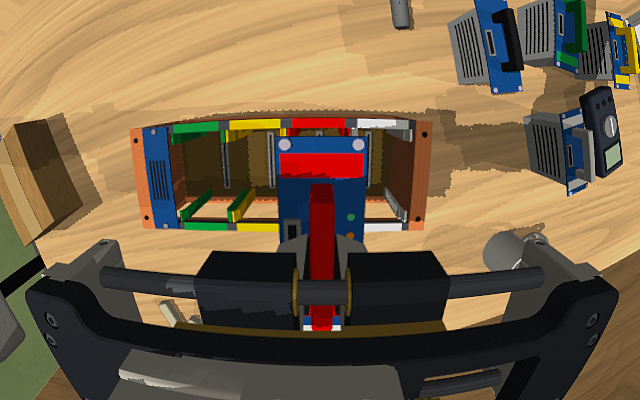

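The module hangs over the red bay (red rails at (320,125)), and the handle sits in the same place in the pads. I lower it to just above the mouth and check.

>>> apply_moves(delta_pos=[[0, -0.019, 0.15], [0, -0.019, 0.3], [0, -0.019, 0.376], [0, -0.019, 0.376], [0, -0.019, 0.376], [0, -0.019, 0.376]], rotation=[[0, 0, 0.001], [0, 0, 0.001], [0, 0, 0.001], [0, 0, 0.001], [0, 0, 0.001], [0, 0, 0.001]])

```text
clock: 9.02
tcp_pos: [565.2, -136.5, 443.0]
tcp_rot: [0.001, 0.116, 0.993, 0.0]
force: [-0.4, 0.3, -4.4]
finger_gap: 0.129
gripper_force: 30.0
```

```bash
cat > held.py <<'E'
# pose of the held module: panel plane tilt, top-stripe/handle line, from wrist and rails of the rack
from w import *
from plan import *
import sys
k=sys.argv[1];tgt=[float(x) for x in sys.argv[2:4]]
c=cam('wrist');c['fish']=1;P=wpts(c);p,R=cmd0();s=robot.get_state()
print(s['clock'],p.round(1),R.as_matrix()[:,0].round(4),'gap',round(s['finger_gap'],3),'F',s['force'].round(1))
L=R.inv().apply((P.reshape(-1,3)-p)).reshape(P.shape)  # tool frame
f=c['frame'];h=cv2.cvtColor(f,cv2.COLOR_RGB2HSV).astype(int)
pan=((h[...,0]>100)&(h[...,0]<125)&(h[...,1]>150)|masks(f)[k])&(abs(L[...,2]-189)<6)&(abs(L[...,1])<35)&(abs(L[...,0])<80)
q=L[pan];A=np.c_[q[:,:2],np.ones(len(q))];co=np.linalg.lstsq(A,q[:,2],rcond=None)[0]
print('panel n',len(q),'slope deg x,y',np.degrees(co[:2]).round(2),'z0',co[2].round(1),'x max',np.percentile(q[:,0],99.5).round(1),'y',np.percentile(q[:,1],[.5,99.5]).round(1))
hd=masks(f)[k]&(abs(L[...,2]-149)<5)&(abs(L[...,1])<20)
print('handle x max',np.percentile(L[hd][:,0],99.5).round(1),'y med',np.median(L[hd][:,1]).round(1))
d=R.inv().apply(np.array([*tgt,p[2]])-p);print('to target tool xy',d[:2].round(1),'yaw err',np.round(np.degrees(np.arctan2(*R.as_matrix()[1::-1,0]))+13.3-180,2))
E
python3 held.py red 565.3 -135.3
```

```text
9.0667 [ 565.2 -136.6  443.2] [-0.9729  0.2311 -0.0015] gap 0.132 F [-0.3  0.5 -5.2]
panel n 6680 slope deg x,y [-0.13  0.4 ] z0 187.1 x max 64.3 y [-23.8  25.7]
handle x max 38.2 y med 1.3
to target tool xy [0.2 1.3] yaw err -0.06
```

>>> apply_moves(delta_pos=[[0, 0.01, 0.06], [0, 0.01, 0.14], [0, 0.01, 0.24], [0, 0.01, 0.34], [0, 0.01, 0.44], [0, 0.01, 0.5], [0, 0.01, 0.5]], rotation=[[0, 0, 0], [0, 0, 0], [0, 0, 0], [0, 0, 0], [0, 0, 0], [0, 0, 0], [0, 0, 0]])

```text
clock: 9.65
tcp_pos: [564.5, -135.7, 390.1]
tcp_rot: [-0.002, 0.117, 0.993, 0.0]
force: [0.2, 0.3, -4.6]
finger_gap: 0.13
gripper_force: 30.0
```

>>> apply_moves(delta_pos=[[0, 0, 0.1], [0, 0, 0.2], [0, 0, 0.3], [0, 0, 0.4], [0, 0, 0.5], [0, 0, 0.6], [0, 0, 0.66], [0, 0, 0.66]], rotation=[[0, 0, 0], [0, 0, 0], [0, 0, 0], [0, 0, 0], [0, 0, 0], [0, 0, 0], [0, 0, 0], [0, 0, 0]])

```text
clock: 10.32
tcp_pos: [564.6, -135.6, 324.5]
tcp_rot: [-0.001, 0.116, 0.993, 0.0]
force: [0.1, 0.1, -3.8]
finger_gap: 0.125
gripper_force: 30.0
```

Clear so far, and 13.6 mm remains to home (about z 311).

>>> apply_moves(delta_pos=[[0, 0, 0.03], [0, 0, 0.06], [0, 0, 0.08], [0, 0, 0.1], [0, 0, 0.115], [0, 0, 0.13], [0, 0, 0.14], [0, 0, 0.15], [0, 0, 0.15], [0, 0, 0.15]], rotation=[[0, 0, 0], [0, 0, 0], [0, 0, 0], [0, 0, 0], [0, 0, 0], [0, 0, 0], [0, 0, 0], [0, 0, 0], [0, 0, 0], [0, 0, 0]])

```text
clock: 11.15
tcp_pos: [565.1, -135.8, 311.2]
tcp_rot: [-0.0, 0.117, 0.993, 0.0]
force: [0.0, 0.6, -5.4]
finger_gap: 0.125
gripper_force: 30.0
```

```bash
python3 held.py red 565.3 -135.3
```

```text
11.2 [ 565.1 -135.8  311.3] [-9.729e-01  2.314e-01 -1.000e-04] gap 0.128 F [ 0.6  0.3 -5.7]
panel n 7535 slope deg x,y [1.01 0.12] z0 186.8 x max 66.2 y [-33.3  33.9]
handle x max 38.2 y med 1.2
to target tool xy [-0.1  0.5] yaw err -0.08
```

>>> apply_moves(delta_pos=[[0, 0, 0.01], [0, 0, 0.015], [0, 0, 0.02], [0, 0, 0.02], [0, 0, 0.02]], rotation=[[0, 0, 0], [0, 0, 0], [0, 0, 0], [0, 0, 0], [0, 0, 0]])

```text
clock: 11.62
tcp_pos: [565.1, -136.1, 310.6]
tcp_rot: [0.001, 0.117, 0.993, 0.0]
force: [-4.5, 1.0, 8.5]
finger_gap: 0.129
gripper_force: 30.0
```

>>> apply_moves(delta_pos=[[0, 0, 0], [0, 0, 0], [0, 0, 0], [0, 0, 0], [0, 0, 0]], rotation=[[0, 0, 0], [0, 0, 0], [0, 0, 0], [0, 0, 0], [0, 0, 0]], gripper=-0.1)

```text
clock: 12.03
tcp_pos: [565.2, -135.8, 309.2]
tcp_rot: [0.0, 0.116, 0.993, 0.0]
force: [0.0, 0.3, 0.3]
finger_gap: 0.428
gripper_force: 0.0
```

>>> apply_moves(delta_pos=[[0, 0, -0.2], [0, 0, -0.5], [0, 0, -0.8], [0, 0, -1], [0, 0, -1], [0, 0, -1]], rotation=[[0, 0, 0], [0, 0, 0], [0, 0, 0], [0, 0, 0], [0, 0, 0], [0, 0, 0]])

```text
clock: 12.53
tcp_pos: [565.3, -135.9, 410.3]
tcp_rot: [0.001, 0.116, 0.993, 0.0]
force: [-0.7, -0.2, 0.1]
finger_gap: 0.451
gripper_force: 0.0
```

```bash
python3 -c "
from w import *
from plan import *
c=cam('wrist');cv2.imwrite('pics/w5.png',c['frame'][...,::-1]);c=load()
P=wpts(c);m=masks(c['frame'])['red']&(P[...,1]<0)
for lo,hi,z in((118,128,123),(152,164,159)):
    v,u=np.nonzero(m&(P[...,2]>lo)&(P[...,2]<hi)&(abs(P[...,0]-565)<80));q=toplane(c,u,v,z);print(len(q),np.median(P[v,u,2]),cv2.minAreaRect(q.astype(np.float32)))
handles(c)
plan([(540,-40,460,-13),(459.5,390.3,440,-4.9),(459.5,390.3,380,-4.9)])"
```

```text
1617 123.72378334146589 ((564.3458862304688, -135.377197265625), (67.23524475097656, 130.2667236328125), 76.58900451660156)
1265 159.4665743347164 ((563.829345703125, -134.59388732910156), (10.858750343322754, 74.92879486083984), 77.0123062133789)
white 296 z 144.7 rect [array([546.6, 204.9]), array([221.8,  43.9]), np.float64(30.5)] [array([554.1, 193.9]), np.float64(9.0), array([201.8,  98.1])]
green 273 z 144.6 rect [array([430. , 257.8]), array([23.4, 68.2]), np.float64(57.2)] [array([432.3, 260.7]), np.float64(-24.9), array([67.7, 25. ])]
d [0.464, 0.874, -0.509] r [0.0, 0.0, -0.004] len 111
d [0.351, 0.802, 0.04] r [0.0, 0.0, -0.09] len 88
d [0.234, 0.844, 0.04] r [0.0, 0.0, -0.0] len 88
d [0.234, 0.843, 0.04] r [0.0, 0.0, -0.0] len 88
d [0.234, 0.844, 0.04] r [0.0, 0.0, -0.0] len 88
d [0.235, 0.843, 0.04] r [0.0, 0.0, -0.0] len 88
d [-0.0, 0.0, 0.6] r [0.0, 0.0, -0.0] len 60
end [459.5 390.3 380. ]
```

View pics/w5.png

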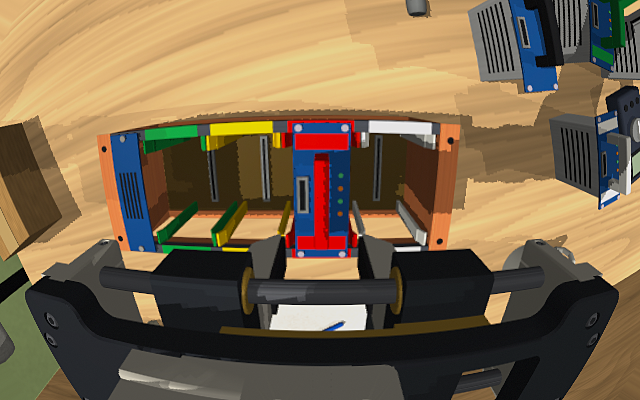

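Red is fully home: its handle top reads 159.5 mm and the panel lies flat between the red rails at (320,190). Now to yellow.

>>> apply_moves(delta_pos=[[0.1, 0.2, -0.3], [0.25, 0.5, -0.45], [0.4, 0.75, -0.5], [0.464, 0.874, -0.509]], rotation=[[0, 0, 0], [0, 0, 0], [0, 0, 0], [0, 0, -0.004]])

```text
clock: 12.92
tcp_pos: [539.5, -36.4, 460.1]
tcp_rot: [-0.0, 0.112, 0.994, 0.001]
force: [0.1, 0.3, -0.0]
finger_gap: 0.446
gripper_force: 0.0
```

>>> apply_moves(delta_pos=[[0.12, 0.27, 0.01], [0.24, 0.54, 0.03], [0.351, 0.802, 0.04]], rotation=[[0, 0, -0.03], [0, 0, -0.06], [0, 0, -0.09]])

```text
clock: 13.17
tcp_pos: [523.3, 47.0, 454.5]
tcp_rot: [-0.001, 0.042, 0.999, -0.0]
force: [0.1, -0.2, 0.2]
finger_gap: 0.447
gripper_force: 0.0
```

>>> apply_moves(delta_pos=[[0.08, 0.28, 0.01], [0.16, 0.56, 0.03], [0.234, 0.844, 0.04]], rotation=[[0, 0, 0], [0, 0, 0], [0, 0, 0]])

```text
clock: 13.42
tcp_pos: [507.3, 133.0, 450.4]
tcp_rot: [-0.001, 0.043, 0.999, -0.001]
force: [0.6, -0.0, -0.4]
finger_gap: 0.447
gripper_force: 0.0
```

>>> apply_moves(delta_pos=[[0.08, 0.28, 0.01], [0.16, 0.56, 0.03], [0.234, 0.844, 0.04]], rotation=[[0, 0, 0], [0, 0, 0], [0, 0, 0]])

```text
clock: 13.67
tcp_pos: [491.2, 219.1, 446.3]
tcp_rot: [-0.001, 0.043, 0.999, -0.001]
force: [0.1, 0.2, -0.0]
finger_gap: 0.452
gripper_force: 0.0
```

>>> apply_moves(delta_pos=[[0.08, 0.28, 0.01], [0.16, 0.56, 0.03], [0.234, 0.844, 0.04]], rotation=[[0, 0, 0], [0, 0, 0], [0, 0, 0]])

```text
clock: 13.92
tcp_pos: [475.3, 305.2, 442.2]
tcp_rot: [-0.001, 0.043, 0.999, -0.001]
force: [0.4, -0.1, -0.7]
finger_gap: 0.449
gripper_force: 0.0
```

>>> apply_moves(delta_pos=[[0.08, 0.28, 0.01], [0.16, 0.56, 0.03], [0.234, 0.844, 0.04], [0.234, 0.844, 0.04], [0.234, 0.844, 0.04]], rotation=[[0, 0, 0], [0, 0, 0], [0, 0, 0], [0, 0, 0], [0, 0, 0]])

```text
clock: 14.33
tcp_pos: [458.8, 391.9, 437.9]
tcp_rot: [-0.001, 0.041, 0.999, -0.001]
force: [0.7, -0.2, -0.2]
finger_gap: 0.453
gripper_force: 0.0
```

>>> apply_moves(delta_pos=[[0, 0, 0.25], [0, 0, 0.5], [0, 0, 0.6], [0, 0, 0.6], [0, 0, 0.6]], rotation=[[0, 0, 0], [0, 0, 0], [0, 0, 0], [0, 0, 0], [0, 0, 0]])

```text
clock: 14.75
tcp_pos: [460.2, 389.5, 379.9]
tcp_rot: [-0.0, 0.043, 0.999, -0.001]
force: [0.5, -0.6, 0.7]
finger_gap: 0.452
gripper_force: 0.0
```

```bash
python3 -c "
from w import *
from plan import *
c=cam('wrist');c=load();handles(c);print(cmd0()[0])
plan([(459.5,390.3,296,-4.9)])"
```

```text
yellow 1314 z 144.5 rect [array([459.2, 391.3]), array([10.9, 74.5]), np.float64(85.5)] [array([459.2, 391.3]), np.float64(-4.7), array([74.5, 11.1])]
green 1124 z 144.3 rect [array([427.2, 259.7]), array([13.8, 75.6]), np.float64(73.7)] [array([427.1, 259.6]), np.float64(-16.0), array([75.6, 13.9])]
[460.32154049 389.98443333 380.930483  ]
d [0.009, 0.002, 0.849] r [0.0, 0.0, -0.001] len 85
end [459.5 390.3 296. ]
```

>>> apply_moves(delta_pos=[[0.005, 0, 0.3], [0.005, 0, 0.6], [0.005, 0, 0.845], [0.005, 0, 0.845], [0.005, 0, 0.845], [0.005, 0, 0.845]], rotation=[[0, 0, 0], [0, 0, 0], [0, 0, 0], [0, 0, 0], [0, 0, 0], [0, 0, 0]])

```text
clock: 15.3
tcp_pos: [460.0, 391.0, 297.9]
tcp_rot: [0.001, 0.043, 0.999, 0.001]
force: [-0.8, -0.9, 0.4]
finger_gap: 0.452
gripper_force: 0.0
```

>>> apply_moves(delta_pos=[[0, 0, 0], [0, 0, 0], [0, 0, 0], [0, 0, 0], [0, 0, 0], [0, 0, 0], [0, 0, 0]], rotation=[[0, 0, 0], [0, 0, 0], [0, 0, 0], [0, 0, 0], [0, 0, 0], [0, 0, 0], [0, 0, 0]], gripper=-1)

```text
clock: 15.88
tcp_pos: [459.3, 390.4, 296.0]
tcp_rot: [0.0, 0.043, 0.999, 0.0]
force: [0.3, -1.1, 4.4]
finger_gap: 0.13
gripper_force: 30.0
```

```bash
python3 -c "
from plan import *
p,R=cmd0();print(p,R.as_matrix()[:,0].round(4))
plan([(*p[:2],480,-4.9),(549.3,-204.4,480,-13.3)])"
```

```text
[459.31686145 390.40100873 296.03318279] [-9.963e-01  8.590e-02 -3.000e-04]
d [-0.0, 0.0, -0.92] r [0.0, 0.0, -0.0] len 92
d [-0.0, 0.0, -0.92] r [0.0, 0.0, -0.0] len 92
d [-0.235, -0.975, -0.0] r [0.0, 0.0, 0.093] len 100
d [-0.374, -0.93, -0.0] r [0.0, 0.0, 0.0] len 100
d [-0.374, -0.93, -0.0] r [0.0, 0.0, 0.0] len 100
d [-0.374, -0.93, -0.0] r [0.0, 0.0, 0.0] len 100
d [-0.374, -0.93, -0.0] r [0.0, 0.0, 0.0] len 100
d [-0.374, -0.931, -0.001] r [0.0, 0.0, 0.0] len 100
end [ 549.3 -204.4  480. ]
```

>>> apply_moves(delta_pos=[[0, 0, -0.1], [0, 0, -0.3], [0, 0, -0.5], [0, 0, -0.7], [0, 0, -0.92]], rotation=[[0, 0, 0], [0, 0, 0], [0, 0, 0], [0, 0, 0], [0, 0, 0]])

```text
clock: 16.3
tcp_pos: [458.9, 390.1, 388.2]
tcp_rot: [-0.001, 0.043, 0.999, -0.001]
force: [-0.0, 1.2, -3.6]
finger_gap: 0.127
gripper_force: 30.0
```

>>> apply_moves(delta_pos=[[0, 0, -0.23], [0, 0, -0.46], [0, 0, -0.69], [0, 0, -0.85], [0, 0, -0.92], [0, 0, -0.92]], rotation=[[0, 0, 0], [0, 0, 0], [0, 0, 0], [0, 0, 0], [0, 0, 0], [0, 0, 0]])

```text
clock: 16.8
tcp_pos: [459.3, 390.5, 481.2]
tcp_rot: [0.001, 0.043, 0.999, 0.001]
force: [-0.8, -0.1, -3.7]
finger_gap: 0.126
gripper_force: 30.0
```

>>> apply_moves(delta_pos=[[-0.02, -0.08, 0], [-0.06, -0.22, 0], [-0.1, -0.4, 0], [-0.14, -0.58, 0], [-0.18, -0.77, 0], [-0.235, -0.975, 0]], rotation=[[0, 0, 0.01], [0, 0, 0.03], [0, 0, 0.05], [0, 0, 0.065], [0, 0, 0.08], [0, 0, 0.093]])

```text
clock: 17.3
tcp_pos: [474.4, 288.6, 479.5]
tcp_rot: [-0.0, 0.117, 0.993, -0.0]
force: [-0.9, -0.2, -3.0]
finger_gap: 0.128
gripper_force: 30.0
```

>>> apply_moves(delta_pos=[[-0.08, -0.19, 0], [-0.15, -0.37, 0], [-0.22, -0.56, 0], [-0.3, -0.74, 0], [-0.374, -0.93, 0]], rotation=[[0, 0, 0], [0, 0, 0], [0, 0, 0], [0, 0, 0], [0, 0, 0]])

```text
clock: 17.72
tcp_pos: [489.4, 189.2, 479.8]
tcp_rot: [0.0, 0.117, 0.993, 0.0]
force: [0.9, -0.4, -2.9]
finger_gap: 0.129
gripper_force: 30.0
```

>>> apply_moves(delta_pos=[[-0.08, -0.19, 0], [-0.15, -0.37, 0], [-0.22, -0.56, 0], [-0.3, -0.74, 0], [-0.374, -0.93, 0]], rotation=[[0, 0, 0], [0, 0, 0], [0, 0, 0], [0, 0, 0], [0, 0, 0]])

```text
clock: 18.13
tcp_pos: [504.0, 90.2, 479.8]
tcp_rot: [0.0, 0.117, 0.993, 0.0]
force: [0.9, -0.0, -2.9]
finger_gap: 0.13
gripper_force: 30.0
```

>>> apply_moves(delta_pos=[[-0.08, -0.19, 0], [-0.15, -0.37, 0], [-0.22, -0.56, 0], [-0.3, -0.74, 0], [-0.374, -0.93, 0]], rotation=[[0, 0, 0], [0, 0, 0], [0, 0, 0], [0, 0, 0], [0, 0, 0]])

```text
clock: 18.55
tcp_pos: [518.6, -8.8, 479.8]
tcp_rot: [0.0, 0.117, 0.993, 0.0]
force: [0.2, 0.6, -2.9]
finger_gap: 0.124
gripper_force: 30.0
```

>>> apply_moves(delta_pos=[[-0.08, -0.19, 0], [-0.15, -0.37, 0], [-0.22, -0.56, 0], [-0.3, -0.74, 0], [-0.374, -0.93, 0]], rotation=[[0, 0, 0], [0, 0, 0], [0, 0, 0], [0, 0, 0], [0, 0, 0]])

```text
clock: 18.97
tcp_pos: [533.4, -107.8, 479.8]
tcp_rot: [0.0, 0.117, 0.993, 0.0]
force: [0.0, 0.1, -4.1]
finger_gap: 0.129
gripper_force: 30.0
```

>>> apply_moves(delta_pos=[[-0.08, -0.19, 0], [-0.15, -0.37, 0], [-0.22, -0.56, 0], [-0.3, -0.74, 0], [-0.35, -0.87, 0], [-0.374, -0.93, 0], [-0.374, -0.93, 0], [-0.374, -0.93, 0], [-0.374, -0.93, 0]], rotation=[[0, 0, 0], [0, 0, 0], [0, 0, 0], [0, 0, 0], [0, 0, 0], [0, 0, 0], [0, 0, 0], [0, 0, 0], [0, 0, 0]])

```text
clock: 19.72
tcp_pos: [549.1, -203.4, 479.6]
tcp_rot: [-0.0, 0.115, 0.993, 0.0]
force: [-0.5, 0.7, -3.6]
finger_gap: 0.126
gripper_force: 30.0
```

```bash
python3 held.py yellow 549.3 -204.4; python3 -c "
from plan import *
plan([(549.3,-204.4,443,-13.3)])"
```

```text
19.7667 [ 549.3 -203.2  479.6] [-9.735e-01  2.286e-01  2.000e-04] gap 0.129 F [-0.8  0.7 -3.5]
panel n 6698 slope deg x,y [-0.15 -0.01] z0 187.4 x max 63.8 y [-24.   25.8]
handle x max 37.7 y med 1.0
to target tool xy [-0.3 -1.2] yaw err 0.09
d [-0.003, -0.012, 0.366] r [0.001, -0.0, 0.001] len 37
end [ 549.3 -204.4  443. ]
```

>>> apply_moves(delta_pos=[[0, -0.01, 0.15], [0, -0.01, 0.3], [0, -0.01, 0.366], [0, -0.01, 0.366], [0, -0.01, 0.366], [0, -0.01, 0.366]], rotation=[[0, 0, 0], [0, 0, 0], [0, 0, 0], [0, 0, 0], [0, 0, 0], [0, 0, 0]])

```text
clock: 20.27
tcp_pos: [549.4, -205.1, 443.9]
tcp_rot: [0.001, 0.115, 0.993, -0.0]
force: [-0.1, -0.3, -3.0]
finger_gap: 0.126
gripper_force: 30.0
```

```bash
python3 held.py yellow 549.3 -204.4
```

```text
20.3167 [ 549.4 -205.2  443.9] [-0.9733  0.2296 -0.0014] gap 0.123 F [-0.1 -0.2 -4.5]
panel n 6729 slope deg x,y [-0.19  0.01] z0 187.4 x max 63.8 y [-23.8  26.2]
handle x max 37.8 y med 1.3
to target tool xy [0.3 0.7] yaw err 0.03
```

>>> apply_moves(delta_pos=[[0, 0.005, 0.06], [0, 0.005, 0.14], [0, 0.005, 0.24], [0, 0.005, 0.34], [0, 0.005, 0.44], [0, 0.005, 0.5], [0, 0.005, 0.5]], rotation=[[0, 0, 0], [0, 0, 0], [0, 0, 0], [0, 0, 0], [0, 0, 0], [0, 0, 0], [0, 0, 0]])

```text
clock: 20.9
tcp_pos: [548.8, -204.5, 390.9]
tcp_rot: [-0.002, 0.116, 0.993, 0.0]
force: [-1.0, 0.6, -2.7]
finger_gap: 0.126
gripper_force: 30.0
```

>>> apply_moves(delta_pos=[[0, 0, 0.1], [0, 0, 0.2], [0, 0, 0.3], [0, 0, 0.4], [0, 0, 0.5], [0, 0, 0.6], [0, 0, 0.66], [0, 0, 0.66]], rotation=[[0, 0, 0], [0, 0, 0], [0, 0, 0], [0, 0, 0], [0, 0, 0], [0, 0, 0], [0, 0, 0], [0, 0, 0]])

```text
clock: 21.57
tcp_pos: [548.8, -204.5, 325.3]
tcp_rot: [-0.001, 0.116, 0.993, 0.0]
force: [1.0, 0.1, -3.6]
finger_gap: 0.13
gripper_force: 30.0
```

>>> apply_moves(delta_pos=[[0, 0, 0.03], [0, 0, 0.06], [0, 0, 0.08], [0, 0, 0.1], [0, 0, 0.115], [0, 0, 0.13], [0, 0, 0.14], [0, 0, 0.15], [0, 0, 0.15], [0, 0, 0.15]], rotation=[[0, 0, 0], [0, 0, 0], [0, 0, 0], [0, 0, 0], [0, 0, 0], [0, 0, 0], [0, 0, 0], [0, 0, 0], [0, 0, 0], [0, 0, 0]])

```text
clock: 22.4
tcp_pos: [549.3, -204.8, 312.0]
tcp_rot: [0.0, 0.116, 0.993, 0.0]
force: [-0.3, 0.6, -2.8]
finger_gap: 0.128
gripper_force: 30.0
```

>>> apply_moves(delta_pos=[[0, 0, 0.01], [0, 0, 0.018], [0, 0, 0.023], [0, 0, 0.023], [0, 0, 0.023]], rotation=[[0, 0, 0], [0, 0, 0], [0, 0, 0], [0, 0, 0], [0, 0, 0]])

```text
clock: 22.82
tcp_pos: [549.3, -204.9, 311.0]
tcp_rot: [0.001, 0.116, 0.993, 0.0]
force: [-4.0, 0.9, 9.1]
finger_gap: 0.134
gripper_force: 30.0
```

Seated at the expected height, so I release, lift and check.

>>> apply_moves(delta_pos=[[0, 0, 0], [0, 0, 0], [0, 0, 0], [0, 0, 0], [0, 0, 0]], rotation=[[0, 0, 0], [0, 0, 0], [0, 0, 0], [0, 0, 0], [0, 0, 0]], gripper=-0.1)

```text
clock: 23.23
tcp_pos: [549.3, -204.8, 309.7]
tcp_rot: [0.0, 0.116, 0.993, -0.0]
force: [-0.0, 0.2, -0.9]
finger_gap: 0.427
gripper_force: 0.0
```

>>> apply_moves(delta_pos=[[0, 0, -0.2], [0, 0, -0.5], [0, 0, -0.8], [0, 0, -1], [0, 0, -1], [0, 0, -1]], rotation=[[0, 0, 0], [0, 0, 0], [0, 0, 0], [0, 0, 0], [0, 0, 0], [0, 0, 0]])

```text
clock: 23.73
tcp_pos: [549.5, -204.9, 410.8]
tcp_rot: [0.001, 0.116, 0.993, -0.0]
force: [-1.0, -0.3, -1.2]
finger_gap: 0.45
gripper_force: 0.0
```

```bash
cat > home.py <<'E'
from w import *
from plan import *
import sys
k=sys.argv[1];c=cam('wrist');c['fish']=1;P=wpts(c);m=masks(c['frame'])[k]&(P[...,1]<0);p=cmd0()[0]
for lo,hi,z in((119,128,123),(152,170,159)):
    v,u=np.nonzero(m&(P[...,2]>lo)&(P[...,2]<hi)&(np.hypot(*(P[...,:2]-p[:2]).transpose(2,0,1))<75));q=toplane(c,u,v,z)
    zz=P[v,u,2];A=np.c_[P[v,u,:2]-p[:2],np.ones(len(v))];print(len(q),zz.mean().round(1),'slopes',np.degrees(np.linalg.lstsq(A,zz,rcond=None)[0][:2]).round(2),[np.round(x,1) for x in cv2.minAreaRect(q.astype(np.float32))])
print(robot.get_state()['clock'],p)
E
python3 home.py yellow; python3 -c "
from plan import *
plan([(535,-110,460,-13),(426.8,258.2,440,-17),(426.8,258.2,380,-17)])"
```

```text
1588 123.4 slopes [0.31 0.38] [array([ 548.6, -204.5]), array([ 66.9, 130.5]), np.float64(76.7)]
1236 159.5 slopes [-0.01 -0.73] [array([ 548.5, -203.5]), array([10.9, 74.3]), np.float64(76.7)]
23.7833 [ 549.14169743 -204.67246322  409.54077968]
d [0.355, 0.889, -0.505] r [0.0, 0.0, -0.003] len 108
d [0.471, 0.836, 0.05] r [0.0, 0.0, 0.044] len 96
d [0.527, 0.801, 0.05] r [0.0, 0.0, 0.0] len 96
d [0.528, 0.802, 0.05] r [0.0, 0.0, 0.0] len 96
d [0.527, 0.801, 0.051] r [0.0, 0.0, 0.0] len 96
d [0.001, -0.0, 0.6] r [0.0, 0.0, 0.0] len 60
end [426.8 258.2 380. ]
```

Yellow is home too. Next, green.

>>> apply_moves(delta_pos=[[0.08, 0.2, -0.3], [0.2, 0.5, -0.45], [0.3, 0.75, -0.5], [0.355, 0.889, -0.505]], rotation=[[0, 0, 0], [0, 0, 0], [0, 0, 0], [0, 0, -0.003]])

```text
clock: 24.12
tcp_pos: [535.0, -106.9, 460.2]
tcp_rot: [-0.0, 0.112, 0.994, 0.001]
force: [-0.2, 0.5, -1.1]
finger_gap: 0.452
gripper_force: 0.0
```

>>> apply_moves(delta_pos=[[0.16, 0.28, 0.02], [0.32, 0.56, 0.03], [0.471, 0.836, 0.05]], rotation=[[0, 0, 0.015], [0, 0, 0.03], [0, 0, 0.044]])

```text
clock: 24.37
tcp_pos: [507.2, -16.7, 453.8]
tcp_rot: [-0.001, 0.148, 0.989, -0.0]
force: [1.2, 0.8, -0.2]
finger_gap: 0.446
gripper_force: 0.0
```

>>> apply_moves(delta_pos=[[0.18, 0.27, 0.02], [0.36, 0.54, 0.03], [0.527, 0.801, 0.05]], rotation=[[0, 0, 0], [0, 0, 0], [0, 0, 0]])

```text
clock: 24.62
tcp_pos: [479.9, 75.6, 448.9]
tcp_rot: [-0.001, 0.147, 0.989, -0.0]
force: [0.2, 0.9, -1.4]
finger_gap: 0.455
gripper_force: 0.0
```

>>> apply_moves(delta_pos=[[0.18, 0.27, 0.02], [0.36, 0.54, 0.03], [0.527, 0.801, 0.05]], rotation=[[0, 0, 0], [0, 0, 0], [0, 0, 0]])

```text
clock: 24.87
tcp_pos: [452.9, 167.5, 443.9]
tcp_rot: [-0.001, 0.147, 0.989, -0.001]
force: [-0.0, 0.2, -0.2]
finger_gap: 0.454
gripper_force: 0.0
```

>>> apply_moves(delta_pos=[[0.18, 0.27, 0.02], [0.36, 0.54, 0.03], [0.527, 0.801, 0.05], [0.527, 0.801, 0.05], [0.527, 0.801, 0.05]], rotation=[[0, 0, 0], [0, 0, 0], [0, 0, 0], [0, 0, 0], [0, 0, 0]])

```text
clock: 25.28
tcp_pos: [426.0, 259.6, 438.6]
tcp_rot: [-0.001, 0.146, 0.989, -0.001]
force: [0.2, 0.3, -0.7]
finger_gap: 0.452
gripper_force: 0.0
```

>>> apply_moves(delta_pos=[[0, 0, 0.25], [0, 0, 0.5], [0, 0, 0.6], [0, 0, 0.6], [0, 0, 0.6], [0, 0, 0.6]], rotation=[[0, 0, 0], [0, 0, 0], [0, 0, 0], [0, 0, 0], [0, 0, 0], [0, 0, 0]])

```text
clock: 25.78
tcp_pos: [427.6, 257.8, 381.2]
tcp_rot: [0.0, 0.148, 0.989, 0.0]
force: [-0.0, -1.4, 0.8]
finger_gap: 0.453
gripper_force: 0.0
```

```bash
python3 -c "
from w import *
from plan import *
c=cam('wrist');c=load();handles(c);print(cmd0()[0])
plan([(427.1,258.2,296,-17)])"
```

```text
green 1414 z 144.5 rect [array([426.4, 258. ]), array([11. , 76.4]), np.float64(73.3)] [array([426.5, 258.1]), np.float64(-16.9), array([76.4, 11.1])]
[427.60109353 257.93838333 381.43136722]
d [0.007, -0.0, 0.854] r [0.001, 0.001, -0.0] len 85
end [427.1 258.2 296. ]
```

>>> apply_moves(delta_pos=[[0.005, 0, 0.3], [0.005, 0, 0.6], [0.005, 0, 0.845], [0.005, 0, 0.845], [0.005, 0, 0.845], [0.005, 0, 0.845]], rotation=[[0, 0, 0], [0, 0, 0], [0, 0, 0], [0, 0, 0], [0, 0, 0], [0, 0, 0]])

```text
clock: 26.33
tcp_pos: [427.3, 258.6, 297.5]
tcp_rot: [0.001, 0.148, 0.989, 0.001]
force: [0.6, 0.2, 0.1]
finger_gap: 0.448
gripper_force: 0.0
```

>>> apply_moves(delta_pos=[[0, 0, 0], [0, 0, 0], [0, 0, 0], [0, 0, 0], [0, 0, 0], [0, 0, 0], [0, 0, 0]], rotation=[[0, 0, 0], [0, 0, 0], [0, 0, 0], [0, 0, 0], [0, 0, 0], [0, 0, 0], [0, 0, 0]], gripper=-1)

```text
clock: 26.92
tcp_pos: [426.6, 258.0, 296.1]
tcp_rot: [0.0, 0.148, 0.989, 0.0]
force: [-1.1, -1.2, 6.1]
finger_gap: 0.129
gripper_force: 30.0
```

```bash
python3 -c "
from plan import *
p,R=cmd0();print(p,R.as_matrix()[:,0].round(4))
plan([(*p[:2],480,-17),(533.2,-273.5,480,-13.3)])"
```

```text
[426.64154156 258.03300842 296.07334901] [-9.564e-01  2.921e-01 -2.000e-04]
d [-0.0, 0.0, -0.92] r [0.0, 0.0, 0.0] len 92
d [-0.0, 0.0, -0.919] r [0.0, 0.0, 0.0] len 92
d [-0.514, -0.954, -0.0] r [0.0, 0.0, -0.041] len 108
d [-0.452, -0.986, -0.0] r [0.0, 0.0, 0.0] len 108
d [-0.452, -0.986, -0.0] r [0.0, 0.0, 0.0] len 108
d [-0.452, -0.985, -0.0] r [0.0, 0.0, 0.0] len 108
d [-0.452, -0.986, -0.0] r [0.0, 0.0, 0.0] len 108
end [ 533.2 -273.5  480. ]
```

>>> apply_moves(delta_pos=[[0, 0, -0.1], [0, 0, -0.3], [0, 0, -0.5], [0, 0, -0.7], [0, 0, -0.92]], rotation=[[0, 0, 0], [0, 0, 0], [0, 0, 0], [0, 0, 0], [0, 0, 0]])

```text
clock: 27.33
tcp_pos: [426.1, 257.8, 388.4]
tcp_rot: [-0.001, 0.148, 0.989, -0.001]
force: [1.4, -0.0, -4.2]
finger_gap: 0.129
gripper_force: 30.0
```

>>> apply_moves(delta_pos=[[0, 0, -0.23], [0, 0, -0.46], [0, 0, -0.69], [0, 0, -0.85], [0, 0, -0.92], [0, 0, -0.92]], rotation=[[0, 0, 0], [0, 0, 0], [0, 0, 0], [0, 0, 0], [0, 0, 0], [0, 0, 0]])

```text
clock: 27.83
tcp_pos: [426.6, 258.2, 481.2]
tcp_rot: [0.001, 0.148, 0.989, 0.001]
force: [0.2, 1.8, -4.6]
finger_gap: 0.123
gripper_force: 30.0
```

>>> apply_moves(delta_pos=[[-0.04, -0.08, 0], [-0.12, -0.22, 0], [-0.22, -0.4, 0], [-0.32, -0.58, 0], [-0.42, -0.77, 0], [-0.514, -0.954, 0]], rotation=[[0, 0, -0.005], [0, 0, -0.015], [0, 0, -0.02], [0, 0, -0.03], [0, 0, -0.035], [0, 0, -0.041]])

```text
clock: 28.33
tcp_pos: [447.6, 150.0, 478.0]
tcp_rot: [-0.001, 0.116, 0.993, -0.001]
force: [0.4, -0.3, -4.5]
finger_gap: 0.126
gripper_force: 30.0
```

>>> apply_moves(delta_pos=[[-0.09, -0.2, 0], [-0.18, -0.4, 0], [-0.27, -0.59, 0], [-0.36, -0.79, 0], [-0.452, -0.986, 0]], rotation=[[0, 0, 0], [0, 0, 0], [0, 0, 0], [0, 0, 0], [0, 0, 0]])

```text
clock: 28.75
tcp_pos: [468.6, 43.7, 478.1]
tcp_rot: [-0.001, 0.116, 0.993, -0.001]
force: [-0.3, 0.1, -3.8]
finger_gap: 0.129
gripper_force: 30.0
```

>>> apply_moves(delta_pos=[[-0.09, -0.2, 0], [-0.18, -0.4, 0], [-0.27, -0.59, 0], [-0.36, -0.79, 0], [-0.452, -0.986, 0]], rotation=[[0, 0, 0], [0, 0, 0], [0, 0, 0], [0, 0, 0], [0, 0, 0]])

```text
clock: 29.17
tcp_pos: [489.8, -62.5, 478.1]
tcp_rot: [-0.002, 0.116, 0.993, -0.0]
force: [1.1, 0.5, -3.7]
finger_gap: 0.131
gripper_force: 30.0
```

>>> apply_moves(delta_pos=[[-0.09, -0.2, 0], [-0.18, -0.4, 0], [-0.27, -0.59, 0], [-0.36, -0.79, 0], [-0.452, -0.986, 0]], rotation=[[0, 0, 0], [0, 0, 0], [0, 0, 0], [0, 0, 0], [0, 0, 0]])

```text
clock: 29.58
tcp_pos: [511.1, -168.7, 477.9]
tcp_rot: [-0.002, 0.116, 0.993, -0.0]
force: [-0.1, 0.1, -5.6]
finger_gap: 0.13
gripper_force: 30.0
```

>>> apply_moves(delta_pos=[[-0.09, -0.2, 0], [-0.18, -0.4, 0], [-0.27, -0.59, 0], [-0.36, -0.79, 0], [-0.42, -0.92, 0], [-0.452, -0.986, 0], [-0.452, -0.986, 0], [-0.452, -0.986, 0], [-0.452, -0.986, 0]], rotation=[[0, 0, 0], [0, 0, 0], [0, 0, 0], [0, 0, 0], [0, 0, 0], [0, 0, 0], [0, 0, 0], [0, 0, 0], [0, 0, 0]])

```text
clock: 30.33
tcp_pos: [533.1, -272.3, 479.1]
tcp_rot: [-0.001, 0.115, 0.993, 0.001]
force: [0.6, 0.9, -4.2]
finger_gap: 0.128
gripper_force: 30.0
```

```bash
python3 held.py green 533.2 -273.5; python3 -c "
from plan import *
plan([(533.2,-273.5,443,-13.3)])"
```

```text
30.3833 [ 533.2 -272.3  479.4] [-9.736e-01  2.283e-01  8.000e-04] gap 0.128 F [ 0.2  0.4 -3.9]
panel n 6887 slope deg x,y [-0.14  0.15] z0 187.7 x max 63.3 y [-24.4  25.8]
handle x max 37.4 y med 1.1
to target tool xy [-0.3 -1.2] yaw err 0.1
d [-0.003, -0.013, 0.364] r [0.001, -0.001, 0.001] len 36
end [ 533.2 -273.5  443. ]
```

>>> apply_moves(delta_pos=[[0, -0.007, 0.15], [0, -0.007, 0.3], [0, -0.007, 0.366], [0, -0.007, 0.366], [0, -0.007, 0.366], [0, -0.007, 0.366]], rotation=[[0, 0, 0], [0, 0, 0], [0, 0, 0], [0, 0, 0], [0, 0, 0], [0, 0, 0]])

```text
clock: 30.88
tcp_pos: [533.2, -274.1, 444.0]
tcp_rot: [0.001, 0.116, 0.993, -0.0]
force: [-0.1, 0.2, -4.4]
finger_gap: 0.128
gripper_force: 30.0
```

```bash
python3 held.py green 533.2 -273.5
```

```text
30.9333 [ 533.2 -274.2  444.1] [-0.9733  0.2297 -0.0015] gap 0.128 F [-0.6 -0.8 -3.4]
panel n 6882 slope deg x,y [-0.14  0.09] z0 187.5 x max 63.3 y [-24.1  26. ]
handle x max 37.4 y med 1.3
to target tool xy [0.2 0.7] yaw err 0.02
```

>>> apply_moves(delta_pos=[[0, 0.005, 0.06], [0, 0.005, 0.14], [0, 0.005, 0.24], [0, 0.005, 0.34], [0, 0.005, 0.44], [0, 0.005, 0.5], [0, 0.005, 0.5]], rotation=[[0, 0, 0], [0, 0, 0], [0, 0, 0], [0, 0, 0], [0, 0, 0], [0, 0, 0], [0, 0, 0]])

```text
clock: 31.52
tcp_pos: [532.7, -273.4, 391.0]
tcp_rot: [-0.002, 0.116, 0.993, 0.0]
force: [-0.2, 0.4, -3.7]
finger_gap: 0.128
gripper_force: 30.0
```

>>> apply_moves(delta_pos=[[0, 0, 0.1], [0, 0, 0.2], [0, 0, 0.3], [0, 0, 0.4], [0, 0, 0.5], [0, 0, 0.6], [0, 0, 0.66], [0, 0, 0.66]], rotation=[[0, 0, 0], [0, 0, 0], [0, 0, 0], [0, 0, 0], [0, 0, 0], [0, 0, 0], [0, 0, 0], [0, 0, 0]])

```text
clock: 32.18
tcp_pos: [532.7, -273.4, 325.4]
tcp_rot: [-0.001, 0.116, 0.993, 0.0]
force: [0.4, 0.8, -5.3]
finger_gap: 0.13
gripper_force: 30.0
```

>>> apply_moves(delta_pos=[[0, 0, 0.03], [0, 0, 0.06], [0, 0, 0.08], [0, 0, 0.1], [0, 0, 0.115], [0, 0, 0.13], [0, 0, 0.14], [0, 0, 0.15], [0, 0, 0.15], [0, 0, 0.15]], rotation=[[0, 0, 0], [0, 0, 0], [0, 0, 0], [0, 0, 0], [0, 0, 0], [0, 0, 0], [0, 0, 0], [0, 0, 0], [0, 0, 0], [0, 0, 0]])

```text
clock: 33.02
tcp_pos: [533.1, -273.7, 312.1]
tcp_rot: [0.0, 0.116, 0.993, 0.0]
force: [-0.5, -0.3, -4.5]
finger_gap: 0.124
gripper_force: 30.0
```

>>> apply_moves(delta_pos=[[0, 0, 0.01], [0, 0, 0.018], [0, 0, 0.023], [0, 0, 0.023], [0, 0, 0.023]], rotation=[[0, 0, 0], [0, 0, 0], [0, 0, 0], [0, 0, 0], [0, 0, 0]])

```text
clock: 33.43
tcp_pos: [533.1, -273.9, 311.0]
tcp_rot: [0.001, 0.116, 0.993, 0.0]
force: [-4.0, 2.2, 8.2]
finger_gap: 0.128
gripper_force: 30.0
```

>>> apply_moves(delta_pos=[[0, 0, 0], [0, 0, 0], [0, 0, 0], [0, 0, 0], [0, 0, 0]], rotation=[[0, 0, 0], [0, 0, 0], [0, 0, 0], [0, 0, 0], [0, 0, 0]], gripper=-0.1)

```text
clock: 33.85
tcp_pos: [533.2, -273.7, 309.8]
tcp_rot: [0.0, 0.116, 0.993, -0.0]
force: [-0.7, -0.9, 0.5]
finger_gap: 0.425
gripper_force: 0.0
```

>>> apply_moves(delta_pos=[[0, 0, -0.2], [0, 0, -0.5], [0, 0, -0.8], [0, 0, -1], [0, 0, -1], [0, 0, -1]], rotation=[[0, 0, 0], [0, 0, 0], [0, 0, 0], [0, 0, 0], [0, 0, 0], [0, 0, 0]])

```text
clock: 34.35
tcp_pos: [533.3, -273.9, 410.9]
tcp_rot: [0.001, 0.116, 0.993, -0.0]
force: [-1.1, -0.3, 0.1]
finger_gap: 0.448
gripper_force: 0.0
```

```bash
python3 home.py green; python3 -c "
from plan import *
plan([(540,-180,460,-13),(610.3,246,440,6.2),(610.3,246,380,6.2)])"
```

```text
1686 123.3 slopes [0.37 0.38] [array([ 532.4, -273. ]), array([ 66.8, 130.6]), np.float64(77.2)]
1246 159.4 slopes [ 0.21 -0.04] [array([ 532.9, -272.7]), array([10.9, 75.3]), np.float64(76.7)]
34.4 [ 533.06163986 -273.56289717  409.61627702]
d [0.147, 0.927, -0.504] r [0.0, 0.0, -0.003] len 107
d [0.055, 0.862, 0.04] r [0.0, 0.0, -0.213] len 86
d [-0.231, 0.832, 0.04] r [0.0, 0.0, -0.0] len 86
d [-0.231, 0.832, 0.04] r [0.0, 0.0, -0.0] len 86
d [-0.231, 0.832, 0.041] r [0.0, 0.0, -0.0] len 86
d [-0.231, 0.831, 0.04] r [0.0, 0.0, -0.0] len 86
d [-0.0, 0.0, 0.6] r [0.0, 0.0, -0.0] len 60
end [610.3 246.  380. ]
```

Green is home. White is last.

>>> apply_moves(delta_pos=[[0.03, 0.2, -0.3], [0.08, 0.5, -0.45], [0.12, 0.75, -0.5], [0.147, 0.927, -0.504]], rotation=[[0, 0, 0], [0, 0, 0], [0, 0, 0], [0, 0, -0.003]])

```text
clock: 34.73
tcp_pos: [540.5, -177.6, 460.3]
tcp_rot: [0.0, 0.113, 0.994, 0.001]
force: [-0.1, 0.6, -0.3]
finger_gap: 0.453
gripper_force: 0.0
```

>>> apply_moves(delta_pos=[[0.015, 0.22, 0.01], [0.03, 0.44, 0.02], [0.04, 0.66, 0.03], [0.055, 0.862, 0.04]], rotation=[[0, 0, -0.055], [0, 0, -0.11], [0, 0, -0.165], [0, 0, -0.213]])

```text
clock: 35.07
tcp_pos: [554.1, -93.2, 454.6]
tcp_rot: [-0.001, -0.056, 0.998, 0.0]
force: [0.7, -0.2, 0.8]
finger_gap: 0.445
gripper_force: 0.0
```

>>> apply_moves(delta_pos=[[-0.08, 0.28, 0.01], [-0.16, 0.56, 0.03], [-0.231, 0.832, 0.04]], rotation=[[0, 0, 0], [0, 0, 0], [0, 0, 0]])

```text
clock: 35.32
tcp_pos: [568.0, -8.2, 450.5]
tcp_rot: [-0.001, -0.054, 0.999, 0.0]
force: [-0.5, -0.7, -0.3]
finger_gap: 0.449
gripper_force: 0.0
```

>>> apply_moves(delta_pos=[[-0.08, 0.28, 0.01], [-0.16, 0.56, 0.03], [-0.231, 0.832, 0.04]], rotation=[[0, 0, 0], [0, 0, 0], [0, 0, 0]])

```text
clock: 35.57
tcp_pos: [582.1, 77.2, 446.4]
tcp_rot: [-0.001, -0.054, 0.999, -0.0]
force: [0.1, 0.7, 0.7]
finger_gap: 0.453
gripper_force: 0.0
```

>>> apply_moves(delta_pos=[[-0.08, 0.28, 0.01], [-0.16, 0.56, 0.03], [-0.231, 0.832, 0.04]], rotation=[[0, 0, 0], [0, 0, 0], [0, 0, 0]])

```text
clock: 35.82
tcp_pos: [596.1, 162.4, 442.2]
tcp_rot: [-0.001, -0.054, 0.999, -0.0]
force: [0.9, -0.2, 0.4]
finger_gap: 0.45
gripper_force: 0.0
```

>>> apply_moves(delta_pos=[[-0.08, 0.28, 0.01], [-0.16, 0.56, 0.03], [-0.231, 0.832, 0.04], [-0.231, 0.832, 0.04], [-0.231, 0.832, 0.04]], rotation=[[0, 0, 0], [0, 0, 0], [0, 0, 0], [0, 0, 0], [0, 0, 0]])

```text
clock: 36.23
tcp_pos: [609.8, 248.1, 437.8]
tcp_rot: [-0.002, -0.055, 0.998, -0.0]
force: [0.5, -1.6, -0.4]
finger_gap: 0.448
gripper_force: 0.0
```

>>> apply_moves(delta_pos=[[0, 0, 0.25], [0, 0, 0.5], [0, 0, 0.6], [0, 0, 0.6], [0, 0, 0.6], [0, 0, 0.6]], rotation=[[0, 0, 0], [0, 0, 0], [0, 0, 0], [0, 0, 0], [0, 0, 0], [0, 0, 0]])

```text
clock: 36.73
tcp_pos: [610.9, 245.5, 381.5]
tcp_rot: [0.001, -0.053, 0.999, 0.0]
force: [0.2, 0.5, 0.7]
finger_gap: 0.448
gripper_force: 0.0
```

```bash
python3 - <<'E'
from w import *
from plan import *
c=cam('wrist');c=load();p=cmd0()[0];print(p)
P=wpts(c);m=masks(c['frame'])['white']&(abs(P[...,2]-144.5)<4)&(np.hypot(*(P[...,:2]-[610,246]).transpose(2,0,1))<50)
v,u=np.nonzero(m);q=toplane(c,u,v,144.);print(len(q),cv2.minAreaRect(q.astype(np.float32)))
plan([(610.3,246,296,6.2)])
E
```

```text
[610.9214352  245.63795106 381.78886943]
1362 ((610.37060546875, 244.98336791992188), (74.86759948730469, 11.904234886169434), 6.075453758239746)
d [0.008, 0.004, 0.858] r [0.0, 0.001, -0.001] len 86
end [610.3 246.  296. ]
```

>>> apply_moves(delta_pos=[[0, 0, 0.3], [0, 0, 0.6], [0, 0, 0.85], [0, 0, 0.85], [0, 0, 0.85], [0, 0, 0.85]], rotation=[[0, 0, 0], [0, 0, 0], [0, 0, 0], [0, 0, 0], [0, 0, 0], [0, 0, 0]])

```text
clock: 37.28
tcp_pos: [611.3, 246.1, 297.5]
tcp_rot: [0.001, -0.054, 0.999, 0.001]
force: [0.3, -0.5, 0.1]
finger_gap: 0.448
gripper_force: 0.0
```

>>> apply_moves(delta_pos=[[0, 0, 0], [0, 0, 0], [0, 0, 0], [0, 0, 0], [0, 0, 0], [0, 0, 0], [0, 0, 0]], rotation=[[0, 0, 0], [0, 0, 0], [0, 0, 0], [0, 0, 0], [0, 0, 0], [0, 0, 0], [0, 0, 0]], gripper=-1)

```text
clock: 37.87
tcp_pos: [610.6, 245.4, 295.6]
tcp_rot: [0.0, -0.053, 0.999, -0.0]
force: [-1.7, -1.2, 4.4]
finger_gap: 0.129
gripper_force: 30.0
```

```bash
python3 -c "
from plan import *
p,R=cmd0();print(p,R.as_matrix()[:,0].round(4))
plan([(*p[:2],480,6.2),(581.4,-66.1,480,-13.3)])"
```

```text
[610.63476635 245.44613964 295.64448387] [-9.943e-01 -1.065e-01 -5.000e-04]
d [-0.0, -0.0, -0.922] r [-0.0, 0.0, -0.001] len 92
d [-0.001, -0.001, -0.922] r [-0.0, 0.0, 0.0] len 92
d [0.157, -0.766, 0.0] r [-0.0, 0.0, 0.217] len 78
d [-0.108, -0.775, 0.0] r [-0.0, 0.0, -0.0] len 78
d [-0.109, -0.775, 0.001] r [-0.0, 0.0, -0.0] len 78
d [-0.108, -0.774, 0.0] r [-0.0, 0.0, -0.0] len 78
end [581.4 -66.1 480. ]
```

>>> apply_moves(delta_pos=[[0, 0, -0.1], [0, 0, -0.3], [0, 0, -0.5], [0, 0, -0.7], [0, 0, -0.92]], rotation=[[0, 0, 0], [0, 0, 0], [0, 0, 0], [0, 0, 0], [0, 0, 0]])

```text
clock: 38.28
tcp_pos: [609.9, 246.0, 387.7]
tcp_rot: [-0.001, -0.054, 0.999, -0.0]
force: [0.9, 1.1, -4.0]
finger_gap: 0.134
gripper_force: 30.0
```

>>> apply_moves(delta_pos=[[0, 0, -0.23], [0, 0, -0.46], [0, 0, -0.69], [0, 0, -0.85], [0, 0, -0.92], [0, 0, -0.92]], rotation=[[0, 0, 0], [0, 0, 0], [0, 0, 0], [0, 0, 0], [0, 0, 0], [0, 0, 0]])

```text
clock: 38.78
tcp_pos: [610.4, 246.0, 480.9]
tcp_rot: [0.001, -0.054, 0.999, 0.001]
force: [0.7, -0.7, -4.5]
finger_gap: 0.131
gripper_force: 30.0
```

>>> apply_moves(delta_pos=[[0.01, -0.06, 0], [0.04, -0.18, 0], [0.07, -0.33, 0], [0.1, -0.48, 0], [0.13, -0.62, 0], [0.157, -0.766, 0]], rotation=[[0, 0, 0.02], [0, 0, 0.05], [0, 0, 0.09], [0, 0, 0.13], [0, 0, 0.17], [0, 0, 0.217]])

```text
clock: 39.28
tcp_pos: [602.4, 166.9, 477.2]
tcp_rot: [-0.001, 0.119, 0.993, -0.001]
force: [-0.6, -0.6, -3.4]
finger_gap: 0.128
gripper_force: 30.0
```

>>> apply_moves(delta_pos=[[-0.03, -0.19, 0], [-0.05, -0.38, 0], [-0.08, -0.57, 0], [-0.108, -0.775, 0]], rotation=[[0, 0, 0], [0, 0, 0], [0, 0, 0], [0, 0, 0]])

```text
clock: 39.62
tcp_pos: [594.9, 89.2, 477.3]
tcp_rot: [-0.001, 0.117, 0.993, -0.001]
force: [1.0, 0.0, -2.8]
finger_gap: 0.128
gripper_force: 30.0
```

>>> apply_moves(delta_pos=[[-0.03, -0.19, 0], [-0.05, -0.38, 0], [-0.08, -0.57, 0], [-0.108, -0.775, 0]], rotation=[[0, 0, 0], [0, 0, 0], [0, 0, 0], [0, 0, 0]])

```text
clock: 39.95
tcp_pos: [587.4, 11.3, 477.4]
tcp_rot: [-0.002, 0.117, 0.993, -0.0]
force: [0.6, -0.5, -3.4]
finger_gap: 0.127
gripper_force: 30.0
```

>>> apply_moves(delta_pos=[[-0.03, -0.19, 0], [-0.05, -0.38, 0], [-0.08, -0.57, 0], [-0.1, -0.7, 0], [-0.108, -0.775, 0], [-0.108, -0.775, 0], [-0.108, -0.775, 0], [-0.108, -0.775, 0]], rotation=[[0, 0, 0], [0, 0, 0], [0, 0, 0], [0, 0, 0], [0, 0, 0], [0, 0, 0], [0, 0, 0], [0, 0, 0]])

```text
clock: 40.62
tcp_pos: [580.9, -64.2, 478.9]
tcp_rot: [-0.0, 0.116, 0.993, 0.0]
force: [0.4, 0.9, -3.6]
finger_gap: 0.129
gripper_force: 30.0
```

```bash
python3 held.py white 581.4 -66.1; python3 -c "
from plan import *
plan([(581.4,-66.1,443,-13.3)])"
```

```text
40.6667 [580.9 -64.1 478.9] [-9.733e-01  2.296e-01  5.000e-04] gap 0.128 F [ 0.2 -0.2 -3.8]
panel n 7017 slope deg x,y [-0.31  0.28] z0 186.9 x max 64.4 y [-24.2  25.4]
handle x max 37.6 y med 1.2
to target tool xy [-0.9 -1.8] yaw err 0.03
d [-0.009, -0.019, 0.359] r [0.0, -0.0, 0.0] len 36
end [581.4 -66.1 443. ]
```

>>> apply_moves(delta_pos=[[-0.005, -0.012, 0.15], [-0.005, -0.012, 0.3], [-0.005, -0.012, 0.36], [-0.005, -0.012, 0.36], [-0.005, -0.012, 0.36], [-0.005, -0.012, 0.36]], rotation=[[0, 0, 0], [0, 0, 0], [0, 0, 0], [0, 0, 0], [0, 0, 0], [0, 0, 0]])

```text
clock: 41.17
tcp_pos: [581.3, -66.6, 444.0]
tcp_rot: [0.001, 0.116, 0.993, 0.0]
force: [0.2, -0.4, -3.7]
finger_gap: 0.131
gripper_force: 30.0
```

```bash
python3 held.py white 581.4 -66.1
```

```text
41.2167 [581.2 -66.7 444.2] [-0.9729  0.2311 -0.0014] gap 0.128 F [ 0.  1. -4.]
panel n 7062 slope deg x,y [-0.3   0.32] z0 186.9 x max 64.4 y [-24.2  25.5]
handle x max 37.8 y med 1.3
to target tool xy [-0.   0.7] yaw err -0.06
```

>>> apply_moves(delta_pos=[[0, 0.005, 0.06], [0, 0.005, 0.14], [0, 0.005, 0.24], [0, 0.005, 0.34], [0, 0.005, 0.44], [0, 0.005, 0.5], [0, 0.005, 0.5]], rotation=[[0, 0, 0], [0, 0, 0], [0, 0, 0], [0, 0, 0], [0, 0, 0], [0, 0, 0], [0, 0, 0]])

```text
clock: 41.8
tcp_pos: [580.5, -66.3, 391.1]
tcp_rot: [-0.002, 0.117, 0.993, -0.0]
force: [-0.1, -0.5, -4.1]
finger_gap: 0.128
gripper_force: 30.0
```

>>> apply_moves(delta_pos=[[0, 0, 0.1], [0, 0, 0.2], [0, 0, 0.3], [0, 0, 0.4], [0, 0, 0.5], [0, 0, 0.6], [0, 0, 0.66], [0, 0, 0.66]], rotation=[[0, 0, 0], [0, 0, 0], [0, 0, 0], [0, 0, 0], [0, 0, 0], [0, 0, 0], [0, 0, 0], [0, 0, 0]])

```text
clock: 42.47
tcp_pos: [580.6, -66.3, 325.5]
tcp_rot: [-0.001, 0.117, 0.993, -0.0]
force: [0.9, 0.6, -3.4]
finger_gap: 0.123
gripper_force: 30.0
```

>>> apply_moves(delta_pos=[[0, 0, 0.03], [0, 0, 0.06], [0, 0, 0.08], [0, 0, 0.1], [0, 0, 0.115], [0, 0, 0.13], [0, 0, 0.14], [0, 0, 0.15], [0, 0, 0.15], [0, 0, 0.15]], rotation=[[0, 0, 0], [0, 0, 0], [0, 0, 0], [0, 0, 0], [0, 0, 0], [0, 0, 0], [0, 0, 0], [0, 0, 0], [0, 0, 0], [0, 0, 0]])

```text
clock: 43.3
tcp_pos: [581.1, -66.4, 312.3]
tcp_rot: [0.0, 0.116, 0.993, 0.0]
force: [-0.3, 0.4, -4.1]
finger_gap: 0.125
gripper_force: 30.0
```

>>> apply_moves(delta_pos=[[0, 0, 0.01], [0, 0, 0.02], [0, 0, 0.028], [0, 0, 0.028], [0, 0, 0.028]], rotation=[[0, 0, 0], [0, 0, 0], [0, 0, 0], [0, 0, 0], [0, 0, 0]])

```text
clock: 43.72
tcp_pos: [581.1, -66.7, 310.4]
tcp_rot: [0.0, 0.117, 0.993, 0.0]
force: [-4.2, -0.4, 7.5]
finger_gap: 0.129
gripper_force: 30.0
```

Seated. I release, retreat up and away, and check everything.

>>> apply_moves(delta_pos=[[0, 0, 0], [0, 0, 0], [0, 0, 0], [0, 0, 0], [0, 0, 0]], rotation=[[0, 0, 0], [0, 0, 0], [0, 0, 0], [0, 0, 0], [0, 0, 0]], gripper=-0.1)

```text
clock: 44.13
tcp_pos: [581.1, -66.4, 309.4]
tcp_rot: [0.0, 0.116, 0.993, 0.0]
force: [0.3, -0.1, -0.3]
finger_gap: 0.429
gripper_force: 0.0
```

>>> apply_moves(delta_pos=[[0, 0, -0.2], [0, 0, -0.5], [0, 0, -0.8], [0, 0, -1], [0, 0, -1], [0, 0, -1]], rotation=[[0, 0, 0], [0, 0, 0], [0, 0, 0], [0, 0, 0], [0, 0, 0], [0, 0, 0]])

```text
clock: 44.63
tcp_pos: [581.3, -66.5, 410.5]
tcp_rot: [0.001, 0.116, 0.993, 0.0]
force: [-0.1, -0.2, -0.9]
finger_gap: 0.451
gripper_force: 0.0
```

>>> apply_moves(delta_pos=[[-0.1, -0.2, -0.2], [-0.3, -0.5, -0.5], [-0.4, -0.8, -0.6], [-0.5, -1, -0.6], [-0.5, -1, -0.6], [-0.5, -1, -0.6]], rotation=[[0, 0, 0], [0, 0, 0], [0, 0, 0], [0, 0, 0], [0, 0, 0], [0, 0, 0]])

```text
clock: 45.13
tcp_pos: [606.2, -176.7, 467.8]
tcp_rot: [-0.001, 0.118, 0.993, -0.0]
force: [-0.7, 0.5, 0.9]
finger_gap: 0.452
gripper_force: 0.0
```

```bash
python3 - <<'E'
from w import *
c=cam('wrist');c['fish']=1;P=wpts(c);M=masks(c['frame']);cv2.imwrite('pics/w6.png',c['frame'][...,::-1])
for k,t in dict(white=(581.4,-66.1),red=(565.3,-135.3),yellow=(549.3,-204.4),green=(533.2,-273.5)).items():
    near=np.hypot(*(P[...,:2]-t).transpose(2,0,1))<72
    for lo,hi in((119,128),(152,170)):
        z=P[M[k]&near&(P[...,2]>lo)&(P[...,2]<hi)];print(k,len(z),np.percentile(z[:,2],[10,50,90]).round(1),np.median(z[:,:2],0).round(1))
E
```

```text
white 1314 [121.2 123.9 125.2] [540.2 -65.3]
white 860 [157.8 159.5 160.6] [575.3 -65.7]
red 1241 [120.9 123.8 124.8] [ 524.9 -132.7]
red 982 [158.3 159.5 160.5] [ 564.4 -135. ]
yellow 1302 [120.8 123.7 124.8] [ 509.2 -201.8]
yellow 963 [158.3 159.4 160.4] [ 549.3 -202.9]
green 1200 [120.9 123.7 124.8] [ 493.2 -268.8]
green 940 [155.6 159.2 160.2] [ 533.8 -271.2]
```

View pics/w6.png

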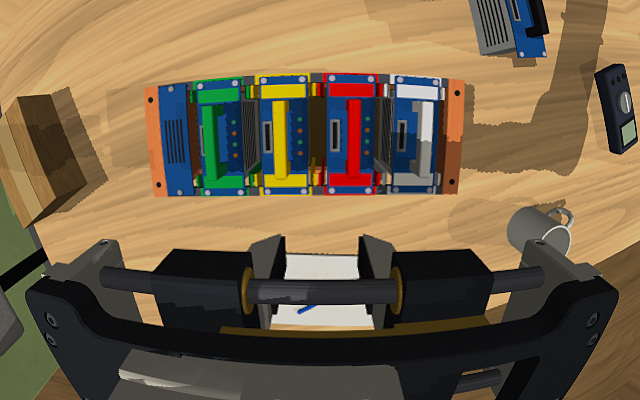

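All four modules are flat in the bays of their own colour: green (217,135), yellow (283,135), red (350,133) and white (418,133). The spare (510,25) and the meter (620,110) look undisturbed. I'm handing the job in.

```bash
python3 -c "
from plant import robot
print(robot.finish_job())"
```

```text
the job is handed in; nothing more can be done
None
```

All four modules are seated flat in the bays of their own colour, the spare and the meter were left where they stood, and I handed the job in at about 45 s; no verdict was returned.

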